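Unlatch and lift off the dolly-bonding jig plate

TASK

The glue under the pull-off dollies in the bonding jig has only just set. Push the screwdriver's shank down through the small access hole in front of the plate's handle to trip the hidden catch, so that the plate springs up a few millimetres, then hang the screwdriver back in its rack. Lift the plate straight up off its two dowels, keeping it level and leaving every dolly standing where it is, and lay it down flat, handle up, centred on and square across the two rails of the stand, disturbing nothing else on the desk.

Things in the scene. Friction and masses are not known exactly. Their poses are not given: they have to be found in the camera images.
- plate_grip (a point): centre of the handle of the loose aluminium locating plate (96 x 176 x 12 mm in x, y, z of this frame, 0.35 kg, z up). The handle, a dark steel bar 50 mm long in x, 14 mm wide in y and 14 mm high over the plate's middle, is gripped from above by fingers closing along y. This point is 31 mm above the plate's upper face, 43 mm above its underside. A keeper hangs 15 mm below the underside
- access_hole (a point): centre of the access hole's mouth at the plate's upper face: a 12.5 mm through hole at the plate's x -35 mm, y 0, just beyond the end of the handle nearer the robot. Frame as the plate's. The plate's two dowel holes, 11.5 mm, are at the plate's x 0, y +-74 mm
- jig_seat (a point): fixed dark steel jig base, 104 x 190 mm: where the centre of the plate's underside lies while latched, 44 mm above the desk; axes as the plate's. Two upright 10 mm dowels at y +-74 mm end 26.5 mm above this point. Springs under the plate lift it 4 to 5 mm when the catch is tripped and hold it there, still on the dowels; pressing it down again by 4 mm would latch it again
- catch (a joint): hidden spring catch in the jig, rad: 0 closed, about 0.25 fully pushed. Its pad under the access hole, 36 mm below the plate's upper face, is pushed down by a rod: it gives at about 3 N, lets the plate go about 6 mm down (0.14 to 0.17 rad) and meets a hard stop 10 mm down (46 mm below the latched plate's upper face). It springs back when the rod is withdrawn, but the risen plate stays free
- driver_grip (a point): centre of the screwdriver's red handle (24 mm thick, 78 mm long), 50 g, hanging upright in the rack. The y axis points from tip to handle (up); x and z are level, parallel to the rack's sides. Though it looks round it grips as a square bar: close the fingers along x or z, from above. It reaches 39 mm above and below this point; the steel shank below is 6 mm thick, 94 mm long
- driver_tip (a point): tip end of the screwdriver's shank, 133 mm below driver_grip; same axes
- rack_hole (a point): centre of the hole in the top of the fixed grey screwdriver rack (66 x 84 mm arch of sheet metal), at its upper face, 100 mm above the desk; z up. The hole is 10.5 mm wide through an 8 mm thick top, open below; the lower end of the handle rests on the top, so driver_grip is 39 mm above this point when hung up
- stand_top (a point): fixed aluminium plate stand: the point midway between its two rails at the height of their tops, 26 mm above the desk; z up. The rails run along x, 106 mm long, 20 mm wide, centre lines at y +-60 mm, 21 mm above a foot plate. The plate lies with its y along the stand's y (either way round), across both rails; plate_grip is then 43 mm above this point
- dolly0_mid (a point): middle of a dolly: a turned aluminium stud, 20 mm wide, 20 mm high, glued side down on a white coated panel of the jig, its top through a 24 mm hole of the plate and 4 mm above it while latched; not to be disturbed
- dolly1_mid (a point): middle of a dolly: a turned aluminium stud, 20 mm wide, 20 mm high, glued side down on a white coated panel of the jig, its top through a 24 mm hole of the plate and 4 mm above it while latched; not to be disturbed
- dolly2_mid (a point): middle of a dolly: a turned aluminium stud, 20 mm wide, 20 mm high, glued side down on a white coated panel of the jig, its top through a 24 mm hole of the plate and 4 mm above it while latched; not to be disturbed
- dolly3_mid (a point): middle of a dolly: a turned aluminium stud, 20 mm wide, 20 mm high, glued side down on a white coated panel of the jig, its top through a 24 mm hole of the plate and 4 mm above it while latched; not to be disturbed
- oven_handle (a point): middle of the fixed upright teal handle of the oven behind the work, about 60 x 34 mm and 200 mm high (170 to 370 mm above the desk), whose nearest face is 30 mm in front of this point (towards the robot); a gripper passing between rack and jig must keep in front of it or above it
- gauge: grey coating thickness gauge, 102 x 54 x 27 mm, origin under its middle; bystander
- dish: covered glass petri dish, 65 mm wide, 14 mm high, origin under its middle; bystander
- tape: roll of tape, 72 mm wide, 18 mm high, origin under its middle; bystander
Things that resemble listed ones, but are neither listed nor needed, are in the scene too. Of the things that look like the part that bears driver_grip, the smallest one is meant.

How it is judged:
By the outcome, as a careful person would: the job done as asked, in the order asked, and still so for the second after the job is handed in, with the robot touching nothing.
It also fails if it takes over 72 s, if anything falls off the work surface, if the arm or the gripper's body presses on something with over 40 N, if the wrist force passes 120 N, or if a joint passes its speed limit or range.

ROBOT

A 6-joint arm with a two-finger parallel gripper is mounted at the origin on a cart in front of the work surface, level with it; the furniture and walls round the work are solid. World frame = base frame: x ahead of the robot, y to its left, z up, the work surface at z = 0. Lengths are in m, angles in rad, forces in N, time in s.
With the tool pointing down it reaches from about 0.35 to 0.85 m from the base axis. Payload 8.1 kg.
Tool frame: the origin (TCP) lies between the finger pads; the fingertips stand 14 mm ahead of it and the grasp point (between the pads) lies 5 mm behind it (r.finger_overhang is the distance from the TCP to the fingertips, in m); z points along the fingers, y is the line along which they close (so a half turn about z gives the same grasp; the last joint's range is limited). The gripper opens to 85 mm and grips with 20 to 120 N. Pads are 22 mm wide; open, the fingers measure 114 mm over their backs; the gripper's body (76 mm by 85 mm) begins 54 mm behind the grasp point. The pads swing forward as they close: fully open they stand 13 mm farther back than shut.
Start: joints at [1.22, 0.13, 1.488, -0, 1.523, -0.085], TCP at [0.158, 0.579, 0.245] pointing down, gripper open.
Joint ranges: [-2.96, 2.96], [-0.89, 2.26], [0.02, 2.5], [-1.34, 4.48], [0, 2.73], [-2.66, 2.66]. Speed limits (rad/s): [2.39, 2.39, 2.79, 3.14, 3.14, 3.14].

INTERFACE

Orientations are given as a rotation vector (axis times angle).
In Python, from bench import r, viewer gives the robot as it stands. The module is installed in compiled form; this text tells all that it offers.
- The arm moves only by the shell command python3 -m creep 'ROWS' [FORCE]. ROWS is JSON, a list of rows, each an object with "linear": the shift along the tool's x, y, z in units of 40 mm (1.0 is 40 mm), a list of three; "delta_rot": the turn, a rotation vector about the tool's x, y, z in degrees, a list of three; "jaw": the finger opening in mm, from 0 to 85.4. In form: [{"linear": [tx, ty, tz], "delta_rot": [ax, ay, az], "jaw": jaw}, ...]. A call has 1 to 10 rows; each row shifts and turns the commanded pose from where the row before left it, along the tool's axes as they then stand; what a row does not reach is not made up. A row lasts 1/12 s, in which the tool goes at most 41.7 mm and 7.16 degrees, less where a joint would pass 70% of its speed; a pose out of reach is approached as far as the arm can. A call is refused whole if a number of a shift passes 1 or a number of a turn 7.16, either way. A call with a gripper value outside its range is refused whole. The fingers move at their own pace and stop on an object; FORCE is the grip in N (left out, the last holds). Time passes only in rows, so rows that do not move let the fingers close. It gives the time, the measured TCP pose, the force, the opening and the grip force at its end, in the units of the state.
- r.state(): the state, without advancing time (a new reading comes with each control period).
- viewer.capture(name): name is "side" or "top" or "wrist"; returns the picture (384x512x3 uint8, red, green, blue); there is no depth.
- viewer.camera_params(name): a dict with "mtx" (3x3 intrinsics, pixels), "extrinsics" (4x4, takes a point from world to camera coordinates). Camera axes: x right, y down, z forward; pixel columns grow to the right and rows downward; lengths in m; the calibration is good to about 2 mm. The wrist camera is an equidistant fisheye: a pixel r from the principal point sees the ray r / f radians off the axis. A picture is of the moment at which its call begins: read the wrist's pose just before it. camera_params takes no time and is no camera call; for the wrist camera it gives the pose at the moment of the call.
- r.close_job(): hands the job in; it is judged then, once.
The state is a dict: "time": time; "joints": joint angles; "joint_velocities": joint speeds; "tau": joint torques, N m; "eef_pos": TCP position; "tool_rot": TCP orientation; "wrist_force": force on the tool from outside, world axes, zero at the start; "moment": the same for the moment, N m; "width": finger opening in m; "finger_force": force on a finger pad.
Only numpy, scipy, OpenCV 4.12 (cv2) and the standard library are available. Lean on these libraries where they do the work, as an engineer would, in place of code of your own. Each camera call takes 0.05 s, during which the arm holds its last target. There are 200 camera calls.

## Working session

There is one attempt and no reset: what is moved stays moved. The work goes in short steps, Python scripts to look and compute and a shell command to move; the robot and the scene stay as the last step left them, time stands still between calls to the robot, and variables do not carry over. Pictures are saved under pics/ and viewed, at most 14 in all, crops included, and the job is handed in when it is done.

```bash
mkdir -p pics; ls; cat > h.py <<'E'
import numpy as np, cv2
from bench import r, viewer
from scipy.spatial.transform import Rotation as R
np.set_printoptions(precision=4, suppress=True)
def cap(n,f=None):
    P=viewer.camera_params(n); im=viewer.capture(n)
    if f: cv2.imwrite('pics/'+f+'.png',cv2.cvtColor(im,cv2.COLOR_RGB2BGR))
    return im,P
def ray(P,n,u,v):
    K=P['mtx'];E=np.array(P['extrinsics']);K=np.array(K)
    x=(u-K[0,2])/K[0,0];y=(v-K[1,2])/K[1,1]
    if n=='wrist':
        t=np.hypot(x,y);s=np.sin(t)/max(t,1e-9);d=np.array([x*s,y*s,np.cos(t)])
    else: d=np.array([x,y,1.])
    return -E[:3,:3].T@E[:3,3], E[:3,:3].T@(d/np.linalg.norm(d))
def onz(P,n,u,v,z):
    o,d=ray(P,n,u,v); return o+d*(z-o[2])/d[2]
def proj(P,n,p):
    K=np.array(P['mtx']);E=np.array(P['extrinsics']);c=E[:3,:3]@np.array(p)+E[:3,3]
    if n=='wrist':
        q=np.hypot(c[0],c[1]);t=np.arctan2(q,c[2]);a=c[:2]/max(q,1e-9)*t
    else: a=c[:2]/c[2]
    return np.array([K[0,0]*a[0]+K[0,2],K[1,1]*a[1]+K[1,2]])
def tri(rays):
    A=0;b=0
    for o,d in rays:
        M=np.eye(3)-np.outer(d,d);A=A+M;b=b+M@o
    return np.linalg.solve(A,b)
E
python3 - <<'E'
from h import *
ims=[]
for n in ['side','top','wrist']:
    im,P=cap(n,n+'0');ims.append(im)
    E=np.array(P['extrinsics']);print(n,np.array(P['mtx'])[[0,1,0,1],[0,1,2,2]],-E[:3,:3].T@E[:3,3],E[2,:3])
m=np.vstack([np.hstack(ims[:2]),np.hstack([ims[2],ims[2]*0])])
cv2.imwrite('pics/m0.png',cv2.resize(m[:,:,::-1],(800,600)))
s=r.state();print(s['time'],s['eef_pos'],s['tool_rot'],s['width'],r.finger_overhang)
E
```

```text
pics
side [369.5934 369.5934 257.3516 191.7849] [ 0.2783 -0.8573  0.8632] [ 0.213   0.7748 -0.5952]
top [434.2589 434.2589 264.6102 199.024 ] [0.2285 0.0386 1.6487] [ 0.1923  0.0076 -0.9813]
wrist [297.3186 297.3186 259.5467 189.9851] [0.0906 0.5963 0.3727] [ 0.2677 -0.075  -0.9606]
0.15 [0.1575 0.5786 0.2445] [-0.4163 -3.1136  0.0022] 0.085240229778545 0.014
```

View pics/m0.png

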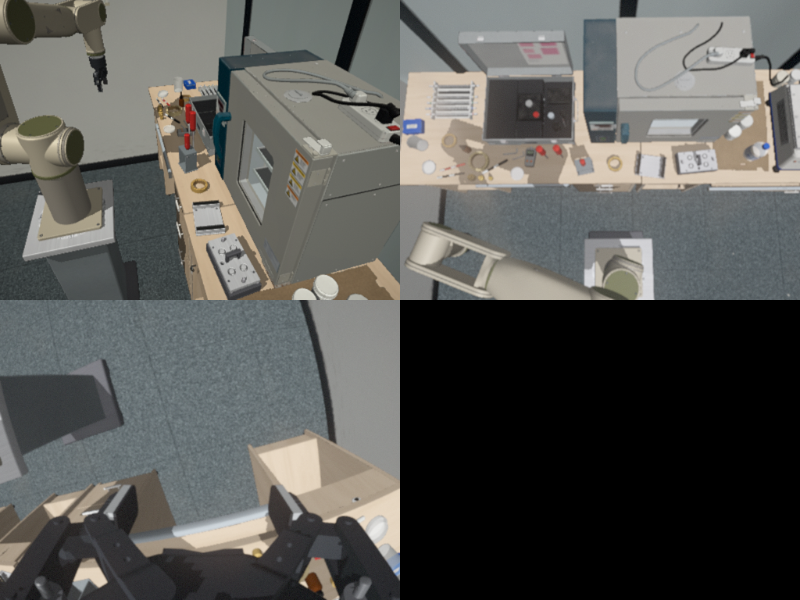

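The overview shows, from left to right in the top view, the red-handled tools, rack (~234,205 full-res), tape, stand (~320,210) and jig (~380,205). I'll enlarge the top and side crops.

```bash
python3 - <<'E'
import cv2,numpy as np
t=cv2.imread('pics/top0.png')[160:250,140:430];s=cv2.imread('pics/side0.png')[90:384,195:340]
t=cv2.resize(t,(800,248),interpolation=cv2.INTER_CUBIC)
s1=cv2.resize(s[:147],(395,400)[:2],interpolation=cv2.INTER_CUBIC);s2=cv2.resize(s[147:],(395,400),interpolation=cv2.INTER_CUBIC)
s=np.hstack([s1,np.zeros((400,10,3),np.uint8),s2]);s=cv2.resize(s,(800,352))
cv2.imwrite('pics/m1.png',np.vstack([t,s]))
E
```

```text
(no output)
```

View pics/m1.png

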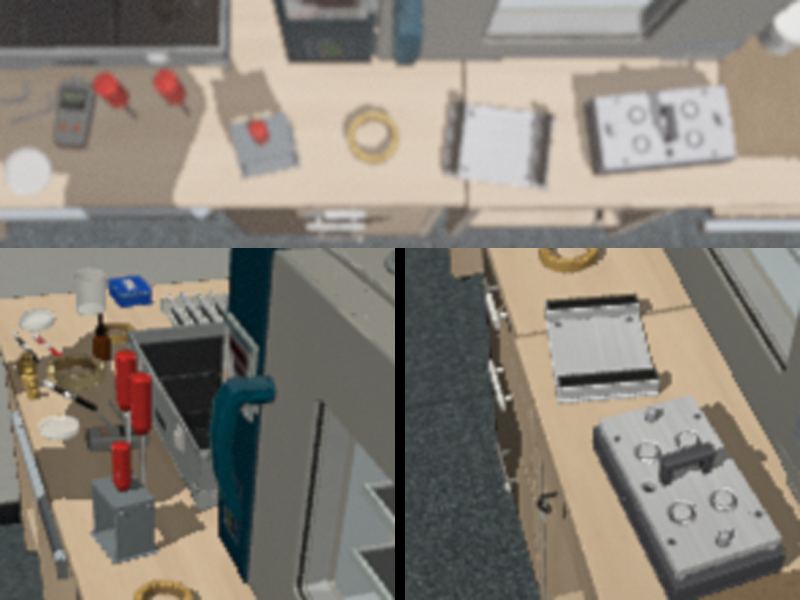

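Three red-handled candidates stand out. Top full-res: (180,193), (202,192), both larger and loose-standing, and (234,208), the small one hanging in the grey rack. The rack one fits (smallest, hung in the rack), and this enlarged crop confirms it. Jig is at ~(380,207) top, stand ~(320,212).

```bash
python3 - <<'E'
from h import *
im={n:cv2.cvtColor(cv2.imread(f'pics/{n}0.png'),cv2.COLOR_BGR2RGB) for n in('top','side')}
P={n:viewer.camera_params(n) for n in im}
for n in im:
    a=im[n].astype(int);m=((a[...,0]>120)&(a[...,1]<80)&(a[...,2]<80)).astype(np.uint8)
    k,l,st,c=cv2.connectedComponentsWithStats(m)
    for i in range(1,k):
        if st[i,4]>15: print(n,c[i],st[i])
f=lambda x,y:(140+x*.3625,160+y*.363)
for nm,px,z in [('gripredtop',(258,130),.178),('rackTL',(230,122),.1),('rackTR',(286,112),.1),('rackBR',(298,165),.1),('rackBL',(243,176),.1),
  ('standTL',(462,100),.026),('standTR',(550,108),.026),('standBR',(545,186),.026),('standBL',(446,178),.026),
  ('plTL',(594,97),.056),('plTR',(724,86),.056),('plBR',(735,157),.056),('plBL',(600,170),.056),('handle',(664,122),.094),('tape',(372,135),.018),
  ('ovenhandle',(408,20),.37)]:
    print(nm,onz(P['top'],'top',*f(*px),z))
E
```

```text
top [450.125   71.0625] [449  69   4   5  16]
top [173.6383 146.1915] [170 143   8   8  47]
top [179.7949 192.3846] [174 187  12  11  78]
top [201.4074 191.4074] [197 186  10  11  54]
side [242.6157 147.6471] [237 132  14  34 255]
side [504.3864 163.0227] [499 161  13   5  44]
side [238.25   179.2065] [236 171   7  19  92]
gripredtop [0.4889 0.1571 0.178 ]
rackTL [0.5137 0.2003 0.1   ]
rackTR [0.5266 0.1267 0.1   ]
rackBR [0.4559 0.1107 0.1   ]
rackBL [0.4419 0.1825 0.1   ]
standTL [ 0.556  -0.1122  0.026 ]
standTR [ 0.5438 -0.2331  0.026 ]
standBR [ 0.4356 -0.2221  0.026 ]
standBL [ 0.4475 -0.0877  0.026 ]
plTL [ 0.5527 -0.2882  0.056 ]
plTR [ 0.5667 -0.4648  0.056 ]
plBR [ 0.4692 -0.473   0.056 ]
plBL [ 0.4528 -0.2916  0.056 ]
handle [ 0.5107 -0.3708  0.094 ]
tape [0.5091 0.0124 0.018 ]
ovenhandle [ 0.5771 -0.0229  0.37  ]
```

```bash
cat >> h.py <<'E'
def plan(p,ang,turn_first=True):
    """rotvec (deg, tool axes) then shift (units of 40 mm, axes after the turn) to TCP p, closing line at ang deg, tool down"""
    s=r.state();C=R.from_rotvec(s['tool_rot']).as_matrix()
    a=np.deg2rad(ang);y=np.array([np.cos(a),np.sin(a),0]);z=np.array([0,0,-1.]);T=np.c_[np.cross(y,z),y,z]
    rv=R.from_matrix(C.T@T).as_rotvec(degrees=True);d=(np.array(p)-s['eef_pos'])/.04
    print('t',round(s['time'],2),'pos',np.array(s['eef_pos']),'w',round(s['width'],4),'turn',rv,'shift(after turn)',T.T@d,'shift(now)',C.T@d,'norm',np.linalg.norm(d))
E
python3 - <<'E'
from h import *
plan([.485,.156,.30],12)
E
```

```text
t 0.15 pos [0.1575 0.5786 0.2445] w 0.0852 turn [-0.0774  0.0391 62.7698] shift(after turn) [-12.0354   5.8131  -1.3881] shift(now) [-10.6758  -8.0437  -1.3777] norm 13.437686262186727
```

```bash
python3 -m creep '[{"linear":[0,0,-0.4],"delta_rot":[0,0,6.97],"jaw":60},{"linear":[0,0,-0.4],"delta_rot":[0,0,6.97],"jaw":60},{"linear":[0,0,-0.4],"delta_rot":[0,0,6.97],"jaw":60},{"linear":[0,0,-0.4],"delta_rot":[0,0,6.97],"jaw":60},{"linear":[0,0,-0.4],"delta_rot":[0,0,6.97],"jaw":60},{"linear":[0,0,-0.4],"delta_rot":[0,0,6.97],"jaw":60},{"linear":[0,0,-0.4],"delta_rot":[0,0,6.97],"jaw":60},{"linear":[0,0,-0.4],"delta_rot":[0,0,6.97],"jaw":60},{"linear":[0,0,-0.4],"delta_rot":[0,0,6.97],"jaw":60}]' 60
python3 -m creep '[{"linear":[-0.86,0.415,0],"delta_rot":[0,0,0],"jaw":60},{"linear":[-0.86,0.415,0],"delta_rot":[0,0,0],"jaw":60},{"linear":[-0.86,0.415,0],"delta_rot":[0,0,0],"jaw":60},{"linear":[-0.86,0.415,0],"delta_rot":[0,0,0],"jaw":60},{"linear":[-0.86,0.415,0],"delta_rot":[0,0,0],"jaw":60},{"linear":[-0.86,0.415,0],"delta_rot":[0,0,0],"jaw":60},{"linear":[-0.86,0.415,0],"delta_rot":[0,0,0],"jaw":60},{"linear":[-0.86,0.415,0],"delta_rot":[0,0,0],"jaw":60}]'
python3 -m creep '[{"linear":[-0.86,0.415,0.25],"delta_rot":[0,0,0],"jaw":60},{"linear":[-0.86,0.415,0.25],"delta_rot":[0,0,0],"jaw":60},{"linear":[-0.86,0.415,0.25],"delta_rot":[0,0,0],"jaw":60},{"linear":[-0.86,0.415,0.25],"delta_rot":[0,0,0],"jaw":60},{"linear":[-0.86,0.415,0.25],"delta_rot":[0,0,0],"jaw":60},{"linear":[-0.86,0.415,0.25],"delta_rot":[0,0,0],"jaw":60},{"linear":[0,0,0],"delta_rot":[0,0,0],"jaw":60},{"linear":[0,0,0],"delta_rot":[0,0,0],"jaw":60}]'
python3 - <<'E'
from h import *
ims=[cap(n,n+'1')[0] for n in('wrist',)]
P=viewer.camera_params('wrist')
plan([.485,.156,.30],12)
print(proj(P,'wrist',[.485,.156,.178]),proj(P,'wrist',[.485,.156,.1]))
cv2.imwrite('pics/m2.png',cv2.resize(ims[0][:,:,::-1],(800,600)))
a=ims[0].astype(int);m=((a[...,0]>100)&(a[...,1]<70)&(a[...,2]<70)).astype(np.uint8)
k,l,st,c=cv2.connectedComponentsWithStats(m)
for i in range(1,k):
    if st[i,4]>30: print(c[i],st[i])
E
```

```text
time: 0.9
eef_pos: [0.1575, 0.5788, 0.3897]
tool_rot: [1.983, 2.436, -0.001]
wrist_force: [0.1, 1.3, 0.4]
width: 0.0599
finger_force: 0.0
time: 1.57
eef_pos: [0.3455, 0.3358, 0.3891]
tool_rot: [-1.976, -2.442, 0.0]
wrist_force: [1.1, -0.0, 0.5]
width: 0.06
finger_force: 0.0
time: 2.23
eef_pos: [0.4856, 0.1545, 0.3278]
tool_rot: [-1.98, -2.437, 0.003]
wrist_force: [0.3, 0.8, 0.0]
width: 0.0597
finger_force: 0.0
t 2.28 pos [0.4852 0.1558 0.3287] w 0.0602 turn [-0.0899 -0.0236 -0.0752] shift(after turn) [ 0.005  -0.0052  0.7169] shift(now) [ 0.0047 -0.0041  0.7169] norm 0.716926679314641
[258.5224 178.4999] [258.8142 163.1626]
[365.1782   7.6829] [338   0  48  32 432]
[467.2484  47.3693] [458  37  19  21 306]
[358.0816  74.9129] [342  58  34  35 919]
[268.1527 161.687 ] [261 156  16  14 131]
```

View pics/m2.png

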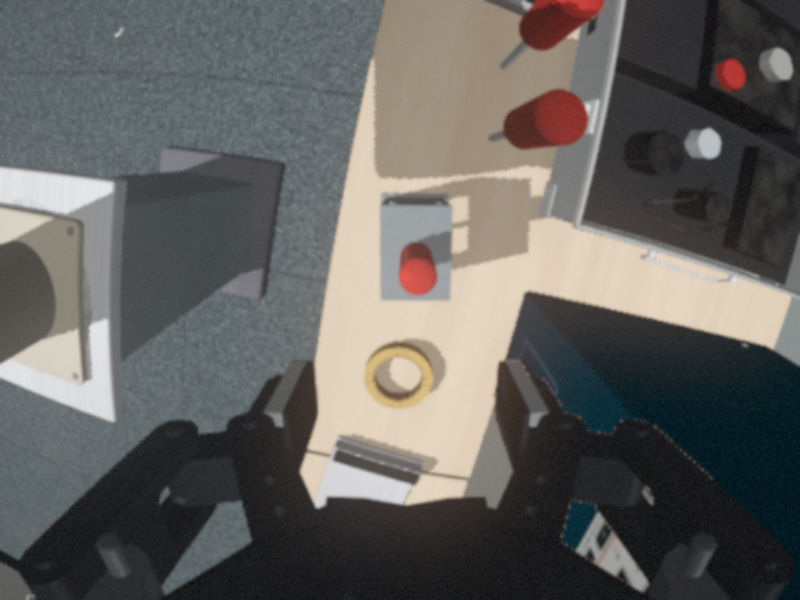

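The wrist view shows the rack squared to the picture, with the driver's red handle top at ~(267,180) full-res, tape at (255,240), and the edge of the stand at the bottom.

```bash
python3 - <<'E'
from h import *
P=viewer.camera_params('wrist')
a=cv2.imread('pics/wrist1.png')[:,:,::-1].astype(int)
m=((a[...,0]>90)&(a[...,0]>2*a[...,1])).astype(np.uint8);m[:145]=0;m[:,:240]=0;m[200:]=0;m[:,300:]=0
pts=cv2.findNonZero(m);print(cv2.boundingRect(pts),cv2.minAreaRect(pts))
# bright top disc
for v in range(152,192,3): 
    x=np.where(m[v])[0]; print(v,x.min() if len(x) else 0,x.max() if len(x) else 0, a[v,267])
for q in [(267.5,180)]: print('top',onz(P,'wrist',*q,.178))
g=lambda x,y:onz(P,'wrist',x/1.5625,y/1.5625,.1)
A,B,C,D=g(381,206),g(452,206),g(450,300),g(380,300)
print(A,B,C,D,(A+B+C+D)/4,np.linalg.norm(A-B),np.linalg.norm(B-C))
print(np.rad2deg(np.arctan2((B-A)[1],(B-A)[0])),np.rad2deg(np.arctan2((A-D)[0]*-1,(A-D)[1])),np.rad2deg(np.arctan2((B-C)[0]*-1,(B-C)[1])))
E
```

```text
(256, 165, 23, 23) ((267.0, 176.0), (22.0, 22.0), 90.0)
152 0 0 [158 162 165]
155 0 0 [112  83  78]
158 0 0 [100  56  49]
161 0 0 [102  56  50]
164 0 0 [116  63  56]
167 260 274 [182  75  68]
170 257 276 [198  81  75]
173 256 277 [203  87  78]
176 256 278 [207  86  76]
179 256 277 [209  87  78]
182 258 276 [208  86  77]
185 260 273 [207  85  76]
188 0 0 [189 111 109]
191 0 0 [174 174 172]
top [0.4938 0.1563 0.178 ]
[0.4595 0.1899 0.1   ] [0.5129 0.2013 0.1   ] [0.5284 0.1276 0.1   ] [0.4734 0.116  0.1   ] [0.4936 0.1587 0.1   ] 0.05455959571828162 0.07536270757997168
12.074432808814857 10.620675176212261 11.909105544221172
```

```bash
python3 - <<'E'
from h import *
P=viewer.camera_params('wrist');T=viewer.camera_params('top')
s=r.state();p=np.array(s['eef_pos']);C=R.from_rotvec(s['tool_rot']).as_matrix()
E=np.array(P['extrinsics']);print('cam in tool',C.T@(-E[:3,:3].T@E[:3,3]-p), 'axis in tool',C.T@E[2,:3])
for x in(-.011,.011):
  for y in(-.03,.03): print('tip',proj(P,'wrist',p+C@[x,y,.014])*1.5625)
print('tape wrist',onz(P,'wrist',255.5,240.5,.018))
for x in((364,377),(434,377),(399,343),(399,408)): print(onz(P,'wrist',x[0]/1.5625,x[1]/1.5625,.018))
o,d=ray(P,'wrist',255.5,240.5);o2,d2=ray(T,'top',140+372*.3625,160+135*.363);print('tri',tri([(o,d),(o2,d2)]))
print('disc',onz(P,'wrist',267,176.3,.178))
print('grip from top view',onz(T,'top',140+258*.3625,160+128*.363,.178))
E
```

```text
cam in tool [ 0.0694  0.001  -0.1284] axis in tool [-0.2782  0.0002  0.9605]
tip [317.8295 403.4459]
tip [487.9112 403.4819]
tip [313.0985 346.0841]
tip [492.294  346.0427]
tape wrist [0.5089 0.0142 0.018 ]
[0.4731 0.0049 0.018 ]
[0.5449 0.0202 0.018 ]
[0.5012 0.0504 0.018 ]
[ 0.5165 -0.0241  0.018 ]
tri [0.5095 0.0124 0.0145]
disc [0.4926 0.1598 0.178 ]
grip from top view [0.4915 0.1571 0.178 ]
```

```bash
python3 - <<'E'
from h import *
plan([.4928,.159,.134],12)
E
```

```text
t 2.28 pos [0.4852 0.1558 0.3287] w 0.0602 turn [-0.0899 -0.0236 -0.0752] shift(after turn) [0.0378 0.2011 4.8669] shift(now) [0.036  0.2087 4.8666] norm 4.87118926022927
```

```bash
python3 -m creep '[{"linear":[0.04,0.2,0.5],"delta_rot":[0,0,0],"jaw":60},{"linear":[0,0,0.7],"delta_rot":[0,0,0],"jaw":60},{"linear":[0,0,0.7],"delta_rot":[0,0,0],"jaw":60},{"linear":[0,0,0.7],"delta_rot":[0,0,0],"jaw":60},{"linear":[0,0,0.7],"delta_rot":[0,0,0],"jaw":60},{"linear":[0,0,0.6],"delta_rot":[0,0,0],"jaw":60},{"linear":[0,0,0.5],"delta_rot":[0,0,0],"jaw":60},{"linear":[0,0,0.3],"delta_rot":[0,0,0],"jaw":60},{"linear":[0,0,0.17],"delta_rot":[0,0,0],"jaw":60},{"linear":[0,0,0],"delta_rot":[0,0,0],"jaw":60}]'
python3 -m creep '[{"linear":[0,0,0],"delta_rot":[0,0,0],"jaw":20},{"linear":[0,0,0],"delta_rot":[0,0,0],"jaw":20},{"linear":[0,0,0],"delta_rot":[0,0,0],"jaw":20},{"linear":[0,0,0],"delta_rot":[0,0,0],"jaw":20},{"linear":[0,0,0],"delta_rot":[0,0,0],"jaw":20},{"linear":[0,0,0],"delta_rot":[0,0,0],"jaw":20},{"linear":[0,0,0],"delta_rot":[0,0,0],"jaw":20}]' 60
python3 - <<'E'
from h import *
s=r.state();print(s['eef_pos'],s['tool_rot'],s['width'],s['moment'])
im,_=cap('wrist','wrist2')
plan([.42,.0,.40],12)
E
```

```text
time: 3.12
eef_pos: [0.4919, 0.1604, 0.1336]
tool_rot: [-1.974, -2.443, 0.002]
wrist_force: [0.2, -0.7, -1.0]
width: 0.0594
finger_force: 0.0
time: 3.7
eef_pos: [0.4939, 0.16, 0.1363]
tool_rot: [1.975, 2.441, 0.004]
wrist_force: [-1.8, 0.7, 6.8]
width: 0.0236
finger_force: 59.3
[0.4939 0.16   0.1363] [1.9754 2.4408 0.0038] 0.023605736365262725 [ 0.1055  0.2302 -0.032 ]
t 3.75 pos [0.4939 0.16   0.1363] w 0.0235 turn [ 0.164  -0.0168  0.0315] shift(after turn) [-3.5273 -2.6398 -6.5937] shift(now) [-3.5239 -2.6228 -6.6023] norm 7.930158784711928
```

```bash
python3 -m creep '[{"linear":[0,0,-0.4],"delta_rot":[0,0,0],"jaw":20},{"linear":[0,0,-0.8],"delta_rot":[0,0,0],"jaw":20},{"linear":[0,0,-1],"delta_rot":[0,0,0],"jaw":20},{"linear":[0,0,-1],"delta_rot":[0,0,0],"jaw":20},{"linear":[0,0,-1],"delta_rot":[0,0,0],"jaw":20},{"linear":[0,0,-0.2],"delta_rot":[0,0,-6.87],"jaw":20},{"linear":[0,0,-0.2],"delta_rot":[0,0,-6.87],"jaw":20},{"linear":[0,0,-0.2],"delta_rot":[0,0,-6.87],"jaw":20},{"linear":[0,0,-0.2],"delta_rot":[0,0,-6.87],"jaw":20},{"linear":[0,0,-0.2],"delta_rot":[0,0,-6.87],"jaw":20}]'
python3 -m creep '[{"linear":[0,0,-0.1],"delta_rot":[0,0,-6.87],"jaw":20},{"linear":[0,0,-0.1],"delta_rot":[0,0,-6.87],"jaw":20},{"linear":[0,0,-0.1],"delta_rot":[0,0,-6.87],"jaw":20},{"linear":[0,0,-0.1],"delta_rot":[0,0,-6.87],"jaw":20},{"linear":[0,0,0],"delta_rot":[0,0,-6.87],"jaw":20},{"linear":[0,0,0],"delta_rot":[0,0,-6.87],"jaw":20},{"linear":[0,0,0],"delta_rot":[0,0,-6.87],"jaw":20}]'
python3 -m creep '[{"linear":[0.3,-0.45,0],"delta_rot":[0,0,0],"jaw":20},{"linear":[0.5,-0.8,0],"delta_rot":[0,0,0],"jaw":20},{"linear":[0.53,-0.84,0],"delta_rot":[0,0,0],"jaw":20},{"linear":[0.5,-0.8,0],"delta_rot":[0,0,0],"jaw":20},{"linear":[0.28,-0.8,0],"delta_rot":[0,0,0],"jaw":20},{"linear":[0,-0.91,0],"delta_rot":[0,0,0],"jaw":20},{"linear":[0,-0.91,0],"delta_rot":[0,0,0],"jaw":20},{"linear":[0,-0.91,0],"delta_rot":[0,0,0],"jaw":20},{"linear":[0,-0.91,0],"delta_rot":[0,0,0],"jaw":20}]'
python3 -m creep '[{"linear":[0,-0.91,0],"delta_rot":[0,0,0],"jaw":20},{"linear":[-0.01,-0.91,0.2],"delta_rot":[0,0,0],"jaw":20},{"linear":[-0.01,-0.91,0.2],"delta_rot":[0,0,0],"jaw":20},{"linear":[-0.01,-0.91,0.2],"delta_rot":[0,0,0],"jaw":20},{"linear":[-0.01,-0.91,0.2],"delta_rot":[0,0,0],"jaw":20},{"linear":[-0.01,-0.7,0.2],"delta_rot":[0,0,0],"jaw":20},{"linear":[0,-0.4,0.2],"delta_rot":[0,0,0],"jaw":20},{"linear":[0,0,0],"delta_rot":[0,0,0],"jaw":20},{"linear":[0,0,0],"delta_rot":[0,0,0],"jaw":20}]'
python3 - <<'E'
from h import *
plan([.475,-.382,.28],94.5)
im,P=cap('wrist','wrist3')
s=r.state();print(s['tool_rot'],s['wrist_force'])
cv2.imwrite('pics/m3.png',cv2.resize(im[:,:,::-1],(800,600),interpolation=cv2.INTER_CUBIC))
p=np.array(s['eef_pos']);C=R.from_rotvec(s['tool_rot']).as_matrix()
print('tip exp',proj(P,'wrist',p+C@[0,0,.1303])*1.5625)
E
```

```text
time: 4.58
eef_pos: [0.4929, 0.1595, 0.3433]
tool_rot: [1.158, 2.92, 0.0]
wrist_force: [0.9, 0.2, 0.8]
width: 0.0236
finger_force: 59.0
time: 5.17
eef_pos: [0.4929, 0.1595, 0.359]
tool_rot: [-0.132, 3.138, 0.0]
wrist_force: [0.2, 0.7, -1.3]
width: 0.0234
finger_force: 59.0
time: 5.92
eef_pos: [0.4312, -0.1411, 0.3592]
tool_rot: [-0.122, 3.138, -0.001]
wrist_force: [1.1, 0.5, -0.8]
width: 0.0234
finger_force: 59.0
time: 6.67
eef_pos: [0.4507, -0.3649, 0.3096]
tool_rot: [0.12, -3.138, -0.002]
wrist_force: [0.7, -0.1, 0.5]
width: 0.0232
finger_force: 59.0
t 6.67 pos [ 0.4507 -0.3649  0.3096] w 0.0232 turn [ 0.0911 -0.0694 -0.1195] shift(after turn) [-0.5729 -0.4746  0.7405] shift(now) [-0.5748 -0.4745  0.739 ] norm 1.049619472249347
[ 0.1217 -3.139  -0.0011] [ 0.0441  0.8312 -0.5759]
tip exp [408.3291 289.1813]
```

View pics/m3.png

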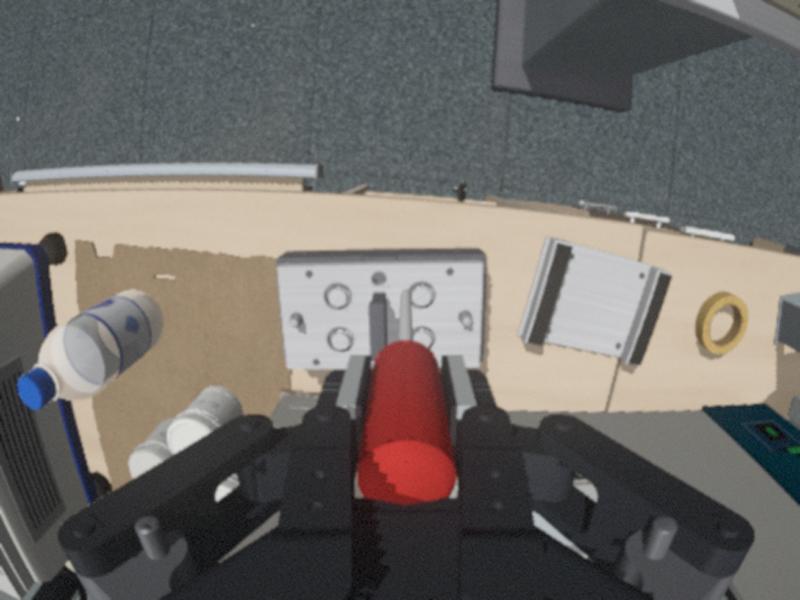

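The wrist view shows the access hole at ~(243,178) full-res, dowels ~(189,205) and (298,205), shank tip ~(259,186), and the stand ~(380,193). Now to refine these.

```bash
python3 - <<'E'
import cv2,numpy as np
a=cv2.imread('pics/wrist3.png')
A=cv2.resize(a[155:240,172:322],(800,453),interpolation=cv2.INTER_CUBIC)
cv2.imwrite('pics/m4.png',A)
g=cv2.cvtColor(a,cv2.COLOR_BGR2GRAY)
print(g[170:186,234:254])
E
```

```text
[[198 197 198 197 198 197 197 198 199 198 199 198 198 198 198 199 197 201
  198 200]
 [199 200 200 200 199 202 200 200 201 199 201 201 200 200 200 201 202 201
  202 202]
 [198 199 201 200 200 199 197 195 195 197 198 199 200 199 201 200 199 202
  202 201]
 [199 200 200 200 198 192 187 181 177 179 184 191 198 201 200 201 201 201
  201 201]
 [202 201 200 199 191 176 161 151 147 150 159 173 190 199 202 203 202 203
  202 202]
 [203 203 200 197 175 151 134 132 127 130 137 153 176 194 202 202 203 204
  204 202]
 [203 201 200 185 155 131 129 124 128 128 128 136 158 187 201 202 203 205
  205 204]
 [202 203 199 174 137 124 124 126 130 128 127 129 147 180 200 203 203 203
  203 203]
 [203 203 196 170 129 112 114 123 124 126 125 124 139 175 198 202 203 203
  203 203]
 [201 201 196 175 135 105 105 117 124 127 127 129 144 177 199 201 203 203
  203 203]
 [203 201 198 183 147 119 106 117 128 136 140 146 165 188 200 201 201 202
  202 200]
 [200 200 198 189 171 148 133 135 142 151 157 169 186 196 198 199 200 200
  200 200]
 [200 199 199 195 188 175 162 161 164 171 178 187 195 198 194 198 200 199
  200 201]
 [200 202 200 199 196 192 188 186 189 192 193 190 196 196 190 197 201 201
  202 202]
 [202 202 202 201 202 201 200 199 200 201 199 194 200 200 197 202 202 204
  202 204]
 [203 204 203 203 202 201 199 199 199 199 200 198 199 203 203 204 203 204
  204 205]]
```

View pics/m4.png

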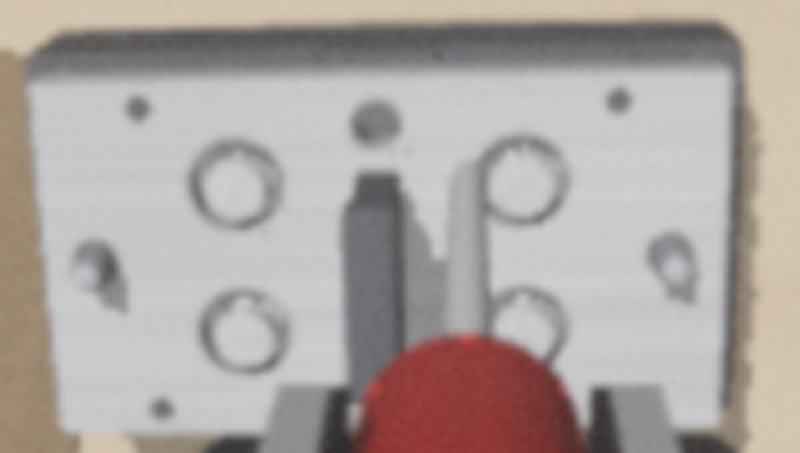

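```bash
python3 - <<'E'
from h import *
P=viewer.camera_params('wrist')
a=cv2.imread('pics/wrist3.png');g=cv2.cvtColor(a,cv2.COLOR_BGR2GRAY).astype(float)
w=np.clip(195-g[170:186,234:254],0,None);yy,xx=np.mgrid[170:186,234:254];hc=((w*xx).sum()/w.sum(),(w*yy).sum()/w.sum())
H=onz(P,'wrist',*hc,.056);print('hole',hc,H)
f=lambda x,y,z:onz(P,'wrist',172+(x+.5)*150/800-.5,155+(y+.5)*85/453-.5,z)
L,Rr=f(88,262,.0705),f(676,262,.0705);print('dowels',L,Rr,(L+Rr)/2,np.linalg.norm(L-Rr))
d=Rr-L;print('yaw',np.rad2deg(np.arctan2(-d[0],d[1])))
D=[f(236,184,.06),f(524,180,.06),f(245,331,.06),f(525,330,.06)];print('dollies',np.array(D))
c=[f(28,80,.056),f(735,66,.056),f(62,430,.056),f(722,428,.056)];print('corners',np.array(c),'mid',sum(c)/4)
for i,j in((0,1),(2,3)): q=c[j]-c[i];print(np.linalg.norm(q),np.rad2deg(np.arctan2(-q[0],q[1])))
for i,j in((0,2),(1,3)): q=c[j]-c[i];print(np.linalg.norm(q),np.rad2deg(np.arctan2(q[1],q[0])))
print('handle front top',f(377,190,.094))
# tip
s=r.state();p=np.array(s['eef_pos']);print('tip lateral', onz(P,'wrist',172+468*.1875,155+164*.1876,p[2]-.1303)-p)
E
```

```text
hole (np.float64(241.7830273175101), np.float64(177.86139722346618)) [ 0.4775 -0.3869  0.056 ]
dowels [ 0.5146 -0.456   0.0705] [ 0.5031 -0.31    0.0705] [ 0.5088 -0.383   0.0705] 0.14640917262915504
yaw 4.508574199729458
dollies [[ 0.4945 -0.4204  0.06  ]
 [ 0.488  -0.3487  0.06  ]
 [ 0.5338 -0.4168  0.06  ]
 [ 0.5277 -0.345   0.06  ]]
corners [[ 0.4724 -0.4757  0.056 ]
 [ 0.4556 -0.2986  0.056 ]
 [ 0.5689 -0.467   0.056 ]
 [ 0.5537 -0.2895  0.056 ]] mid [ 0.5127 -0.3827  0.056 ]
0.17787927865565314 5.40359682905499
0.17812872465744325 4.911422433707945
0.09692438695156146 5.138666444419878
0.0984536831164926 5.284124672410904
handle front top [ 0.4834 -0.3837  0.094 ]
tip lateral [ 0.0015 -0.0007 -0.1303]
```

```bash
python3 - <<'E'
from h import *
plan([.476,-.3860,.200],95)
E
```

```text
t 6.72 pos [ 0.4511 -0.3642  0.3105] w 0.0233 turn [ 0.0404 -0.011  -0.5581] shift(after turn) [-0.5732 -0.5961  2.7631] shift(now) [-0.5796 -0.5924  2.7626] norm 2.8841847776029104
```

```bash
python3 -m creep '[{"linear":[-0.3,-0.3,0],"delta_rot":[0,0,-0.56],"jaw":20},{"linear":[-0.27,-0.3,0.4],"delta_rot":[0,0,0],"jaw":20},{"linear":[0,0,0.7],"delta_rot":[0,0,0],"jaw":20},{"linear":[0,0,0.7],"delta_rot":[0,0,0],"jaw":20},{"linear":[0,0,0.6],"delta_rot":[0,0,0],"jaw":20},{"linear":[0,0,0.36],"delta_rot":[0,0,0],"jaw":20},{"linear":[0,0,0],"delta_rot":[0,0,0],"jaw":20},{"linear":[0,0,0],"delta_rot":[0,0,0],"jaw":20}]'
python3 - <<'E'
from h import *
im,P=cap('wrist','wrist4')
plan([.476,-.3860,.200],95)
s=r.state();p=np.array(s['eef_pos']);C=R.from_rotvec(s['tool_rot']).as_matrix()
print('tip exp',proj(P,'wrist',p+C@[0,0,.1303]),'hole exp',proj(P,'wrist',[.4775,-.3865,.056]))
t=proj(P,'wrist',p+C@[0,0,.1303]).round().astype(int);x0,y0=t[0]-50,t[1]-40
print(x0,y0);cv2.imwrite('pics/m5.png',cv2.resize(im[y0:y0+75,x0:x0+100,::-1],(800,600),interpolation=cv2.INTER_CUBIC))
E
```

```text
time: 7.38
eef_pos: [0.4761, -0.3853, 0.2005]
tool_rot: [0.14, -3.138, -0.001]
wrist_force: [-0.0, -0.2, -0.0]
width: 0.0231
finger_force: 59.1
t 7.43 pos [ 0.4767 -0.3861  0.202 ] w 0.0235 turn [-0.0807  0.0796  0.0958] shift(after turn) [0.0178 0.0037 0.0496] shift(now) [0.0179 0.0038 0.0496] norm 0.05284069546936214
tip exp [259.5908 185.3926] hole exp [259.2709 181.6105]
210 145
```

View pics/m5.png

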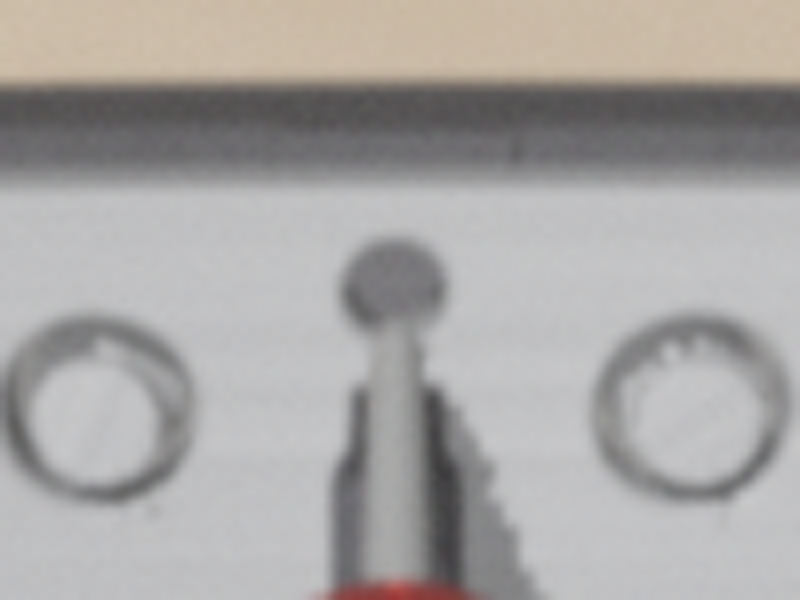

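The hole (258.7,180.6 full-res) and tip (~259.3,185.4) line up laterally, and along the line of sight the tip sits over the hole within ~1 mm. Going down in stages.

```bash
python3 -m creep '[{"linear":[0,0,0.2],"delta_rot":[0,0,0],"jaw":20},{"linear":[0,0,0.2],"delta_rot":[0,0,0],"jaw":20},{"linear":[0,0,0.2],"delta_rot":[0,0,0],"jaw":20},{"linear":[0,0,0.2],"delta_rot":[0,0,0],"jaw":20},{"linear":[0,0,0.1],"delta_rot":[0,0,0],"jaw":20},{"linear":[0,0,0],"delta_rot":[0,0,0],"jaw":20},{"linear":[0,0,0],"delta_rot":[0,0,0],"jaw":20}]' 100
python3 -m creep '[{"linear":[0,0,0],"delta_rot":[0,0,0],"jaw":20}]'
python3 -m creep '[{"linear":[0,0,0],"delta_rot":[0,0,0],"jaw":20}]'
```

```text
time: 8.02
eef_pos: [0.4757, -0.3862, 0.1634]
tool_rot: [0.138, -3.138, -0.001]
wrist_force: [-0.9, 0.2, -0.2]
width: 0.023
finger_force: 97.7
time: 8.1
eef_pos: [0.4761, -0.3866, 0.1644]
tool_rot: [-0.138, 3.138, -0.0]
wrist_force: [0.9, 0.7, -0.3]
width: 0.023
finger_force: 97.8
time: 8.18
eef_pos: [0.4762, -0.3867, 0.1647]
tool_rot: [-0.138, 3.138, -0.001]
wrist_force: [0.1, 0.1, 0.5]
width: 0.0228
finger_force: 97.8
```

```bash
python3 -m creep '[{"linear":[0,0,0.1],"delta_rot":[0,0,0],"jaw":20},{"linear":[0,0,0.1],"delta_rot":[0,0,0],"jaw":20},{"linear":[0,0,0.1],"delta_rot":[0,0,0],"jaw":20},{"linear":[0,0,0],"delta_rot":[0,0,0],"jaw":20},{"linear":[0,0,0],"delta_rot":[0,0,0],"jaw":20}]'
python3 -m creep '[{"linear":[0,0,0.1],"delta_rot":[0,0,0],"jaw":20},{"linear":[0,0,0],"delta_rot":[0,0,0],"jaw":20},{"linear":[0,0,0],"delta_rot":[0,0,0],"jaw":20}]'
python3 -m creep '[{"linear":[0,0,0.06],"delta_rot":[0,0,0],"jaw":20},{"linear":[0,0,0],"delta_rot":[0,0,0],"jaw":20},{"linear":[0,0,0],"delta_rot":[0,0,0],"jaw":20}]'
```

```text
time: 8.6
eef_pos: [0.4757, -0.3861, 0.1514]
tool_rot: [0.138, -3.138, -0.001]
wrist_force: [0.0, -0.4, 0.1]
width: 0.0229
finger_force: 97.8
time: 8.85
eef_pos: [0.4761, -0.3866, 0.1483]
tool_rot: [-0.138, 3.138, -0.001]
wrist_force: [-0.8, 0.5, 1.5]
width: 0.0232
finger_force: 97.8
time: 9.1
eef_pos: [0.4761, -0.3866, 0.1459]
tool_rot: [-0.138, 3.138, -0.001]
wrist_force: [-0.6, 0.3, 2.0]
width: 0.0223
finger_force: 97.8
```

Contact began as predicted (~2 N). I'll continue in small steps.

```bash
python3 -m creep '[{"linear":[0,0,0.06],"delta_rot":[0,0,0],"jaw":20},{"linear":[0,0,0],"delta_rot":[0,0,0],"jaw":20},{"linear":[0,0,0],"delta_rot":[0,0,0],"jaw":20}]'
python3 -m creep '[{"linear":[0,0,0.04],"delta_rot":[0,0,0],"jaw":20},{"linear":[0,0,0],"delta_rot":[0,0,0],"jaw":20},{"linear":[0,0,0],"delta_rot":[0,0,0],"jaw":20}]'
python3 -m creep '[{"linear":[0,0,0.03],"delta_rot":[0,0,0],"jaw":20},{"linear":[0,0,0],"delta_rot":[0,0,0],"jaw":20},{"linear":[0,0,0],"delta_rot":[0,0,0],"jaw":20}]'
python3 - <<'E'
from h import *
im,P=cap('wrist','wrist5');print(r.state()['wrist_force'],r.state()['eef_pos'])
cap('side','side5')
a=cv2.imread('pics/side0.png');b=cv2.imread('pics/side5.png')
s=np.hstack([cv2.resize(x[290:384,255:345],(390,407),interpolation=cv2.INTER_CUBIC) for x in(a,b)])
cv2.imwrite('pics/m6.png',s)
E
```

```text
time: 9.35
eef_pos: [0.4761, -0.3866, 0.1433]
tool_rot: [-0.138, 3.138, -0.001]
wrist_force: [0.3, 0.1, 3.6]
width: 0.023
finger_force: 97.8
time: 9.6
eef_pos: [0.4761, -0.3865, 0.1417]
tool_rot: [-0.138, 3.138, -0.0]
wrist_force: [0.8, -0.9, 4.1]
width: 0.0231
finger_force: 97.9
time: 9.85
eef_pos: [0.4761, -0.3865, 0.1406]
tool_rot: [-0.138, 3.138, -0.0]
wrist_force: [0.4, -0.3, 4.1]
width: 0.023
finger_force: 97.9
[ 0.8613 -1.481   4.2856] [ 0.4761 -0.3865  0.1407]
```

View pics/m6.png

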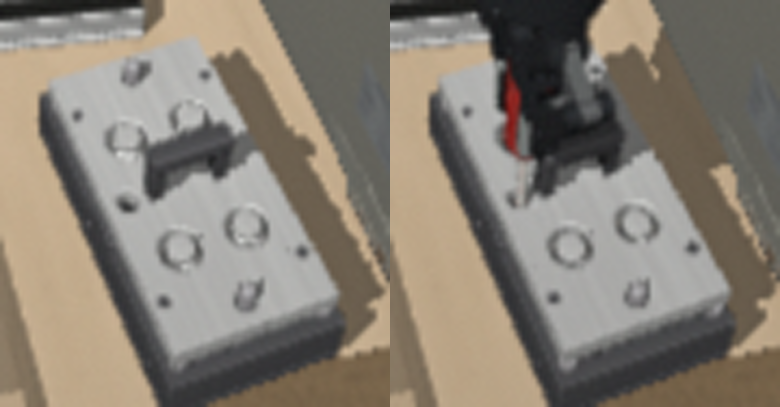

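The right half shows the plate standing clear of the jig with the gap and spring pads visible at the near end (~(567,360)), so the catch has tripped. I'll withdraw and go back to the rack.

```bash
python3 -m creep '[{"linear":[0,0,-0.3],"delta_rot":[0,0,0],"jaw":20},{"linear":[0,0,-0.6],"delta_rot":[0,0,0],"jaw":20},{"linear":[0,0,-0.9],"delta_rot":[0,0,0],"jaw":20},{"linear":[0,0,-0.9],"delta_rot":[0,0,0],"jaw":20},{"linear":[0,0,-0.9],"delta_rot":[0,0,0],"jaw":20},{"linear":[0.5,0,-0.4],"delta_rot":[0,0,0],"jaw":20},{"linear":[0.5,0,-0.4],"delta_rot":[0,0,0],"jaw":20},{"linear":[0.3,0,-0.3],"delta_rot":[0,0,0],"jaw":20},{"linear":[0,0,-0.1],"delta_rot":[0,0,6.9],"jaw":20},{"linear":[0,0,-0.1],"delta_rot":[0,0,6.9],"jaw":20}]'
python3 -m creep '[{"linear":[0,0,-0.1],"delta_rot":[0,0,6.9],"jaw":20},{"linear":[0,0,-0.1],"delta_rot":[0,0,6.9],"jaw":20},{"linear":[0,0,-0.1],"delta_rot":[0,0,6.9],"jaw":20},{"linear":[0,0,-0.1],"delta_rot":[0,0,6.9],"jaw":20},{"linear":[0,0,0],"delta_rot":[0,0,6.9],"jaw":20},{"linear":[0,0,0],"delta_rot":[0,0,6.9],"jaw":20},{"linear":[0,0,0],"delta_rot":[0,0,6.9],"jaw":20},{"linear":[0,0,0],"delta_rot":[0,0,6.9],"jaw":20}]'
python3 -m creep '[{"linear":[0,0,0],"delta_rot":[0,0,6.9],"jaw":20},{"linear":[0,0,0],"delta_rot":[0,0,6.9],"jaw":20},{"linear":[0,0,0],"delta_rot":[0,0,0],"jaw":20}]'
python3 - <<'E'
from h import *
plan([.425,-.02,.36],12);plan([.4932,.1595,.30],12)
im,P=cap('side','side6')
a=cv2.imread('pics/side0.png');b=cv2.imread('pics/side6.png')
s=np.hstack([cv2.resize(x[290:384,255:345],(390,407),interpolation=cv2.INTER_CUBIC) for x in(a,b)])
cv2.imwrite('pics/m7.png',s)
E
```

```text
time: 10.78
eef_pos: [0.4233, -0.3911, 0.3376]
tool_rot: [0.25, 3.131, -0.0]
wrist_force: [-0.0, 0.0, -0.8]
width: 0.0228
finger_force: 98.0
time: 11.45
eef_pos: [0.4237, -0.3906, 0.3519]
tool_rot: [-1.671, -2.658, -0.001]
wrist_force: [0.2, 0.2, -0.5]
width: 0.0228
finger_force: 98.0
time: 11.7
eef_pos: [0.4238, -0.3906, 0.3519]
tool_rot: [-1.978, -2.438, -0.001]
wrist_force: [-0.0, 0.6, -0.2]
width: 0.0231
finger_force: 98.0
t 11.7 pos [ 0.4238 -0.3906  0.3519] w 0.0231 turn [-0.0497 -0.1026 -0.1065] shift(after turn) [ 9.0559  1.9568 -0.2024] shift(now) [ 9.0598  1.9398 -0.1879] norm 9.26706891671743
t 11.7 pos [ 0.4238 -0.3906  0.3519] w 0.0231 turn [-0.0497 -0.1026 -0.1065] shift(after turn) [13.0908  4.5575  1.2976] shift(now) [13.0969  4.5344  1.3171] norm 13.92207709753841
```

View pics/m7.png

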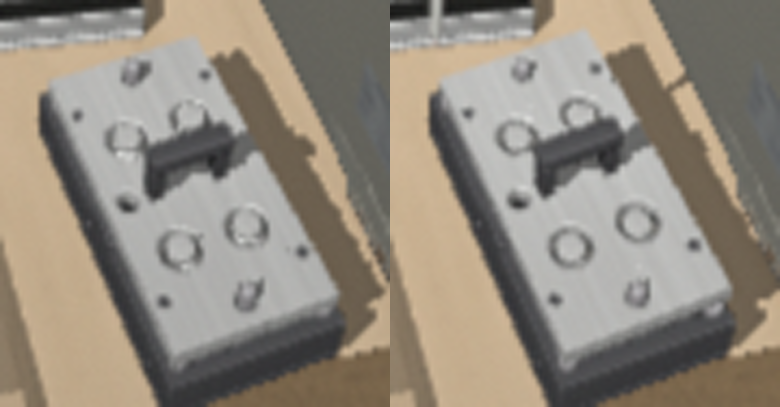

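The plate stays up after withdrawal, evenly raised (right half). Now to the rack.

```bash
python3 -m creep '[{"linear":[0.45,0.1,0],"delta_rot":[0,0,0],"jaw":20},{"linear":[0.9,0.2,0],"delta_rot":[0,0,0],"jaw":20},{"linear":[0.9,0.2,0],"delta_rot":[0,0,0],"jaw":20},{"linear":[0.9,0.2,0],"delta_rot":[0,0,0],"jaw":20},{"linear":[0.9,0.2,0],"delta_rot":[0,0,0],"jaw":20},{"linear":[0.9,0.2,0],"delta_rot":[0,0,0],"jaw":20},{"linear":[0.9,0.2,0],"delta_rot":[0,0,0],"jaw":20},{"linear":[0.9,0.2,0],"delta_rot":[0,0,0],"jaw":20},{"linear":[0.9,0.2,0],"delta_rot":[0,0,0],"jaw":20},{"linear":[0.9,0.2,0],"delta_rot":[0,0,0],"jaw":20}]'
python3 -m creep '[{"linear":[0.9,0.3,0],"delta_rot":[0,0,0],"jaw":20},{"linear":[0.8,0.5,0],"delta_rot":[0,0,0],"jaw":20},{"linear":[0.8,0.5,0],"delta_rot":[0,0,0],"jaw":20},{"linear":[0.8,0.5,0],"delta_rot":[0,0,0],"jaw":20},{"linear":[0.8,0.5,0],"delta_rot":[0,0,0],"jaw":20},{"linear":[0.44,0.36,0],"delta_rot":[0,0,0],"jaw":20},{"linear":[0,0,0],"delta_rot":[0,0,0],"jaw":20},{"linear":[0,0,0],"delta_rot":[0,0,0],"jaw":20}]'
python3 - <<'E'
from h import *
plan([.4932,.1595,.30],12)
E
```

```text
time: 12.58
eef_pos: [0.4252, -0.039, 0.3525]
tool_rot: [-1.966, -2.45, -0.0]
wrist_force: [1.0, -0.2, -0.8]
width: 0.0231
finger_force: 98.0
time: 13.25
eef_pos: [0.4911, 0.1604, 0.3518]
tool_rot: [-1.963, -2.451, 0.003]
wrist_force: [0.4, -0.5, -1.6]
width: 0.023
finger_force: 98.1
t 13.25 pos [0.4911 0.1604 0.3518] w 0.023 turn [-0.1141  0.0055  0.601 ] shift(after turn) [-0.0324  0.0474  1.2942] shift(now) [-0.0328  0.0496  1.2942] norm 1.295521911056153
```

```bash
python3 -m creep '[{"linear":[-0.03,0.06,0.3],"delta_rot":[0,0,0.6],"jaw":20},{"linear":[0,0,0.7],"delta_rot":[0,0,0],"jaw":20},{"linear":[0,0,0.8],"delta_rot":[0,0,0],"jaw":20},{"linear":[0,0,0.6],"delta_rot":[0,0,0],"jaw":20},{"linear":[0,0,0.3],"delta_rot":[0,0,0],"jaw":20},{"linear":[0,0,0],"delta_rot":[0,0,0],"jaw":20},{"linear":[0,0,0],"delta_rot":[0,0,0],"jaw":20}]'
python3 - <<'E'
from h import *
im,P=cap('wrist','wrist7')
s=r.state();p=np.array(s['eef_pos']);C=R.from_rotvec(s['tool_rot']).as_matrix()
plan([.4937,.1595,.222],12)
q=proj(P,'wrist',p+C@[0,0,.1303]);hq=proj(P,'wrist',[.4937,.159,.1]);print(q,hq)
x0,y0=hq.round().astype(int)-[15,15];g=cv2.cvtColor(im,cv2.COLOR_RGB2GRAY);print(x0,y0);print(g[y0:y0+26,x0:x0+30])
E
```

```text
time: 13.83
eef_pos: [0.4938, 0.1579, 0.2446]
tool_rot: [-1.985, -2.434, 0.001]
wrist_force: [0.6, 0.6, 0.7]
width: 0.0229
finger_force: 98.1
t 13.88 pos [0.4946 0.1582 0.246 ] w 0.0227 turn [ 0.1017  0.0051 -0.3895] shift(after turn) [ 0.0359 -0.0151  0.5989] shift(now) [ 0.0358 -0.0164  0.5989] norm 0.6001713244157124
[259.7672 184.305 ] [258.7606 179.0343]
244 164
[[165 163 165 165 165 164 164 164 163 163 163 165 164 165 165 163 164 164
  165 162 163 164 162 163 164 162 161 162 160 161]
 [162 165 164 165 165 165 163 163 164 162 165 163 162 165 162 165 165 165
  165 164 164 163 165 164 162 162 162 160 162 161]
 [163 163 162 163 162 165 163 165 163 162 164 165 163 162 165 163 164 166
  163 162 165 164 166 164 162 163 164 161 162 161]
 [162 161 163 162 164 163 164 163 163 164 164 164 163 163 164 165 166 162
  162 164 165 164 163 162 162 162 162 162 164 162]
 [164 162 165 161 163 164 164 164 165 164 163 165 166 163 164 163 165 163
  164 162 166 163 163 164 163 161 163 162 160 162]
 [163 163 163 161 162 163 162 163 165 165 163 166 164 165 164 164 164 165
  162 163 164 165 163 163 162 1
[... 1820 characters left out ...]
103 107 109 102 104 117
  137 152 160 166 163 163 163 163 164 163 164 162]
 [164 166 165 164 164 163 163 163 158 148 133 117 109 103 104 101 107 126
  148 160 162 162 163 164 164 165 165 161 164 163]
 [163 166 164 166 163 164 164 163 162 156 153 142 134 124 118 112 113 126
  151 161 162 163 163 164 163 162 162 164 164 165]
 [164 164 164 164 163 165 164 162 163 161 161 158 153 140 124 119 115 121
  147 157 162 162 163 165 163 162 164 163 163 165]
 [165 164 166 165 166 162 164 163 161 163 163 162 161 144 128 117 116 118
  140 157 162 162 163 162 163 164 162 161 164 164]
 [165 164 166 166 166 166 164 164 165 164 163 161 160 148 128 118 117 116
  131 154 162 162 163 163 164 163 164 162 161 162]]
```

```bash
python3 -m creep '[{"linear":[0.01,-0.05,0],"delta_rot":[0,0,0],"jaw":20},{"linear":[0,0,0.2],"delta_rot":[0,0,0],"jaw":20},{"linear":[0,0,0.2],"delta_rot":[0,0,0],"jaw":20},{"linear":[0,0,0.2],"delta_rot":[0,0,0],"jaw":20},{"linear":[0,0,0],"delta_rot":[0,0,0],"jaw":20},{"linear":[0,0,0],"delta_rot":[0,0,0],"jaw":20}]'
python3 -m creep '[{"linear":[0,0,0.2],"delta_rot":[0,0,0],"jaw":20},{"linear":[0,0,0],"delta_rot":[0,0,0],"jaw":20},{"linear":[0,0,0],"delta_rot":[0,0,0],"jaw":20}]'
```

```text
time: 14.38
eef_pos: [0.4913, 0.1586, 0.2194]
tool_rot: [-1.984, -2.434, 0.003]
wrist_force: [0.5, 0.4, -0.6]
width: 0.0232
finger_force: 98.1
time: 14.63
eef_pos: [0.4916, 0.1586, 0.2119]
tool_rot: [-1.984, -2.435, 0.001]
wrist_force: [0.8, -0.3, -0.9]
width: 0.0228
finger_force: 98.1
```

```bash
python3 -m creep '[{"linear":[0,0.02,0.3],"delta_rot":[0,0,0],"jaw":20},{"linear":[0,0,0.4],"delta_rot":[0,0,0],"jaw":20},{"linear":[0,0,0.4],"delta_rot":[0,0,0],"jaw":20},{"linear":[0,0,0.4],"delta_rot":[0,0,0],"jaw":20},{"linear":[0,0,0.25],"delta_rot":[0,0,0],"jaw":20},{"linear":[0,0,0.1],"delta_rot":[0,0,0],"jaw":20},{"linear":[0,0,0],"delta_rot":[0,0,0],"jaw":20},{"linear":[0,0,0],"delta_rot":[0,0,0],"jaw":20}]'
```

```text
time: 15.3
eef_pos: [0.493, 0.1589, 0.1387]
tool_rot: [1.984, 2.435, 0.0]
wrist_force: [0.4, 0.6, 0.0]
width: 0.023
finger_force: 98.2
```

```bash
python3 -m creep '[{"linear":[0,0,0.04],"delta_rot":[0,0,0],"jaw":20},{"linear":[0,0,0],"delta_rot":[0,0,0],"jaw":20}]' 30
python3 -m creep '[{"linear":[0,0,0],"delta_rot":[0,0,0],"jaw":30},{"linear":[0,0,0],"delta_rot":[0,0,0],"jaw":45},{"linear":[0,0,0],"delta_rot":[0,0,0],"jaw":60},{"linear":[0,0,0],"delta_rot":[0,0,0],"jaw":60},{"linear":[0,0,0],"delta_rot":[0,0,0],"jaw":60},{"linear":[0,0,-0.3],"delta_rot":[0,0,0],"jaw":60},{"linear":[0,0,-0.8],"delta_rot":[0,0,0],"jaw":60},{"linear":[0,0,-1],"delta_rot":[0,0,0],"jaw":60},{"linear":[0,0,-1],"delta_rot":[0,0,0],"jaw":60},{"linear":[0,0,-1],"delta_rot":[0,0,0],"jaw":60}]'
python3 -m creep '[{"linear":[0,0,-0.9],"delta_rot":[0,0,0],"jaw":60},{"linear":[0,0,0],"delta_rot":[0,0,0],"jaw":60},{"linear":[0,0,0],"delta_rot":[0,0,0],"jaw":60}]'
python3 - <<'E'
from h import *
im,P=cap('wrist','wrist8');cap('side','side8')
s=r.state();print(s['eef_pos'])
a=im.astype(int);m=((a[...,0]>150)&(a[...,0]>2*a[...,1])).astype(np.uint8);m[:140]=0;m[:,:235]=0;m[205:]=0;m[:,300:]=0
b=cv2.boundingRect(cv2.findNonZero(m));print(b);print('disc',onz(P,'wrist',b[0]+b[2]/2-.5,b[1]+b[3]/2-.5,.178))
plan([.42,-.02,.36],95)
for n in('side0','side8'):
    a=cv2.imread(f'pics/{n}.png').astype(int);m=((a[...,2]>120)&(a[...,1]<80)&(a[...,0]<80)).astype(np.uint8)[165:210,225:255];print(n,m.sum(),cv2.boundingRect(m))
E
```

```text
time: 15.47
eef_pos: [0.4931, 0.1589, 0.1372]
tool_rot: [1.984, 2.435, 0.001]
wrist_force: [-0.9, 0.0, -1.7]
width: 0.0231
finger_force: 98.2
time: 16.3
eef_pos: [0.4922, 0.1588, 0.3036]
tool_rot: [1.985, 2.435, 0.0]
wrist_force: [1.6, 0.3, 0.7]
width: 0.0601
finger_force: 0.0
time: 16.55
eef_pos: [0.494, 0.1591, 0.3413]
tool_rot: [1.982, 2.432, 0.009]
wrist_force: [-0.0, 0.3, -1.4]
width: 0.0597
finger_force: 0.0
[0.4925 0.1588 0.3367]
(248, 166, 21, 22)
disc [0.4948 0.1584 0.178 ]
t 16.65 pos [0.4925 0.1588 0.3367] w 0.0598 turn [ -0.0151  -0.0095 -83.3581] shift(after turn) [ 2.1957 -4.295  -0.5816] shift(now) [-4.0122 -2.6779 -0.5806] norm 4.858614820969919
side0 94 (11, 0, 11, 25)
side8 82 (12, 6, 6, 19)
```

```bash
python3 -m creep '[{"linear":[0,0,-0.06],"delta_rot":[0,0,-6.95],"jaw":24},{"linear":[0,0,-0.06],"delta_rot":[0,0,-6.95],"jaw":24},{"linear":[0,0,-0.06],"delta_rot":[0,0,-6.95],"jaw":24},{"linear":[0,0,-0.06],"delta_rot":[0,0,-6.95],"jaw":24},{"linear":[0,0,-0.06],"delta_rot":[0,0,-6.95],"jaw":24},{"linear":[0,0,-0.06],"delta_rot":[0,0,-6.95],"jaw":24},{"linear":[0,0,-0.06],"delta_rot":[0,0,-6.95],"jaw":24},{"linear":[0,0,-0.06],"delta_rot":[0,0,-6.95],"jaw":24},{"linear":[0,0,-0.06],"delta_rot":[0,0,-6.95],"jaw":24},{"linear":[0,0,-0.06],"delta_rot":[0,0,-6.95],"jaw":24}]'
python3 -m creep '[{"linear":[0,0,0],"delta_rot":[0,0,-6.95],"jaw":24},{"linear":[0,0,0],"delta_rot":[0,0,-6.95],"jaw":24},{"linear":[0.44,-0.86,0],"delta_rot":[0,0,0],"jaw":24},{"linear":[0.44,-0.86,0],"delta_rot":[0,0,0],"jaw":24},{"linear":[0.44,-0.86,0],"delta_rot":[0,0,0],"jaw":24},{"linear":[0.44,-0.86,0],"delta_rot":[0,0,0],"jaw":24},{"linear":[0.44,-0.86,0],"delta_rot":[0,0,0],"jaw":24},{"linear":[-0.04,-0.91,0],"delta_rot":[0,0,0],"jaw":24},{"linear":[-0.04,-0.91,0],"delta_rot":[0,0,0],"jaw":24},{"linear":[-0.04,-0.91,0],"delta_rot":[0,0,0],"jaw":24}]'
python3 -m creep '[{"linear":[-0.04,-0.91,0],"delta_rot":[0,0,0],"jaw":24},{"linear":[-0.04,-0.91,0],"delta_rot":[0,0,0],"jaw":24},{"linear":[-0.04,-0.91,0],"delta_rot":[0,0,0],"jaw":24},{"linear":[-0.04,-0.91,0],"delta_rot":[0,0,0],"jaw":24},{"linear":[-0.04,-0.91,0],"delta_rot":[0,0,0],"jaw":24},{"linear":[-0.04,-0.91,0],"delta_rot":[0,0,0],"jaw":24},{"linear":[-0.04,-0.6,0],"delta_rot":[0,0,0],"jaw":24},{"linear":[-0.04,-0.35,0],"delta_rot":[0,0,0],"jaw":24},{"linear":[0,0,0],"delta_rot":[0,0,0],"jaw":24},{"linear":[0,0,0],"delta_rot":[0,0,0],"jaw":24}]'
python3 - <<'E'
from h import *
plan([.5125,-.383,.2],95)
im,P=cap('wrist','wrist9')
cv2.imwrite('pics/m8.png',cv2.resize(im[130:280,150:350,::-1],(800,600),interpolation=cv2.INTER_CUBIC))
s=cv2.imread('pics/wrist9.png')
E
```

```text
time: 17.48
eef_pos: [0.4919, 0.1587, 0.3587]
tool_rot: [-0.233, -3.129, 0.002]
wrist_force: [0.2, 0.3, -0.1]
width: 0.0241
finger_force: 0.0
time: 18.32
eef_pos: [0.4334, -0.13, 0.3592]
tool_rot: [0.138, -3.136, -0.002]
wrist_force: [1.0, 0.6, 0.3]
width: 0.0242
finger_force: 0.0
time: 19.15
eef_pos: [0.4692, -0.3829, 0.3583]
tool_rot: [0.136, -3.136, -0.005]
wrist_force: [-0.3, 0.6, 0.9]
width: 0.0243
finger_force: 0.0
t 19.15 pos [ 0.4692 -0.3829  0.3583] w 0.0243 turn [ 0.1997 -0.1614 -0.0288] shift(after turn) [-1.0792 -0.0977  3.9576] shift(now) [-1.0904 -0.1109  3.9541] norm 4.103232225330951
```

View pics/m8.png

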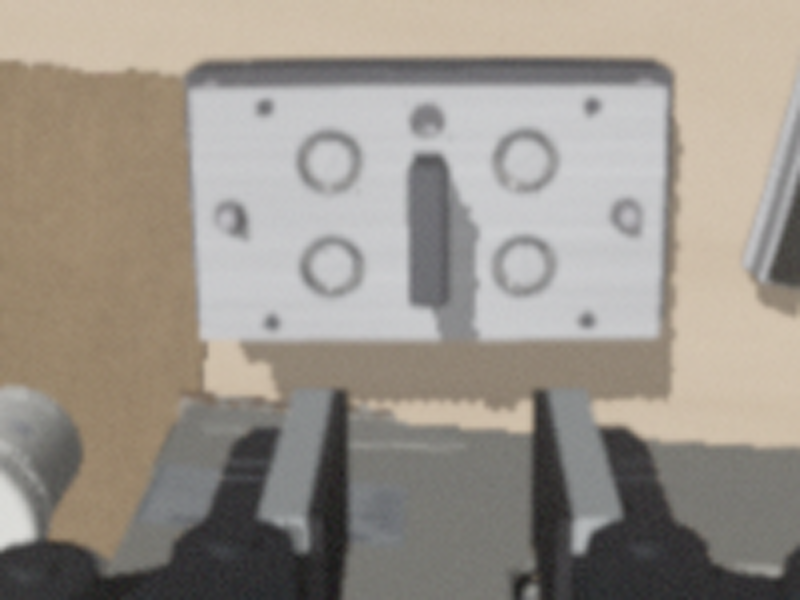

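The crop shows the risen plate: handle top centre at ~(429,232) in the crop, level, square to the picture. I'll compute the plate pose here, and the stand from its dark rail tops.

```bash
python3 - <<'E'
from h import *
P=viewer.camera_params('wrist')
f=lambda x,y,z:onz(P,'wrist',150+(x+.5)/4-.5,130+(y+.5)/4-.5,z)
yaw=lambda q:np.rad2deg(np.arctan2(-q[0],q[1]))
for nm,q,z in(('corners',[(188,85),(670,85),(663,339),(202,340)],.0605),('screws',[(265,107),(592,106),(587,320),(272,322)],.0605),('dollies',[(329,162),(525,160),(524,265),(332,266)],.064)):
    c=np.array([f(*a,z) for a in q]);print(nm,c.mean(0),yaw(c[1]-c[0]),yaw(c[2]-c[3]),np.linalg.norm(c[1]-c[0]),np.linalg.norm(c[2]-c[1]))
print('handle',f(429,235,.0985),f(429,165,.0985),f(429,305,.0985),'hole',f(427,121,.0605))
im=cv2.cvtColor(cv2.imread('pics/wrist9.png'),cv2.COLOR_BGR2GRAY)
m=(im<75).astype(np.uint8);k,l,st,c=cv2.connectedComponentsWithStats(m)
qs=[]
for i in range(1,k):
    if st[i,4]>60 and c[i][0]>325 and c[i][1]<250:
        b=cv2.minAreaRect(cv2.findNonZero((l==i).astype(np.uint8)));print(st[i],b)
        bx=np.array([onz(P,'wrist',*q,.026) for q in cv2.boxPoints(b)]);print(bx.mean(0),[round(np.linalg.norm(bx[j]-bx[j-1]),4) for j in range(4)],bx[1]-bx[0],bx[2]-bx[1])
E
```

```text
corners [ 0.513  -0.3822  0.0605] 4.925776769403441 5.095735346158692 0.17687118477726865 0.0991341712241047
screws [ 0.5133 -0.3828  0.0605] 5.106043898680589 5.354879483882395 0.11955751713654185 0.08284174730491416
dollies [ 0.5116 -0.3835  0.064 ] 5.5335745810196375 5.271479844461799 0.0715235857237317 0.04005411548116661
handle [ 0.5099 -0.3828  0.0985] [ 0.4857 -0.3849  0.0985] [ 0.535  -0.3807  0.0985] hole [ 0.4777 -0.3865  0.0605]
[ 317    0  157   72 5405] ((395.0, 35.5), (71.0, 156.0), 90.0)
[ 0.2368 -0.1579  0.026 ] [np.float64(0.1192), np.float64(0.3205), np.float64(0.1467), np.float64(0.3067)] [-0.0911  0.3073 -0.    ] [0.1467 0.0017 0.    ]
[344 144  22  56 337] ((354.6528015136719, 171.6903839111328), (7.159999370574951, 57.839996337890625), 16.26020622253418)
[ 0.4886 -0.2233  0.026 ] [np.float64(0.0131), np.float64(0.0964), np.float64(0.0126), np.float64(0.0971)] [-0.0955  0.0132  0.    ] [0.0018 0.0125 0.    ]
[402 162  22  52 266] ((412.6894836425781, 187.88839721679688), (5.354429721832275, 53.75769805908203), 18.083446502685547)
[ 0.506 -0.106  0.026] [np.float64(0.012), np.float64(0.0964), np.float64(0.0116), np.float64(0.0973)] [-0.0955  0.013   0.    ] [0.0016 0.0115 0.    ]
```

```bash
python3 -m creep '[{"linear":[0.2,0.5,0],"delta_rot":[0,0,0],"jaw":24},{"linear":[0.1,0.9,0],"delta_rot":[0,0,0],"jaw":24},{"linear":[0.1,0.9,0],"delta_rot":[0,0,0],"jaw":24},{"linear":[0,0.9,0],"delta_rot":[0,0,0],"jaw":24},{"linear":[0,0.9,0],"delta_rot":[0,0,0],"jaw":24},{"linear":[0,0.8,0],"delta_rot":[0,0,0],"jaw":24},{"linear":[0,0.5,0],"delta_rot":[0,0,0],"jaw":24},{"linear":[0,0,0],"delta_rot":[0,0,0],"jaw":24},{"linear":[0,0,0],"delta_rot":[0,0,0],"jaw":24}]'
python3 - <<'E'
from h import *
im,P=cap('wrist','wrist10');p=proj(P,'wrist',[.4973,-.1647,.026]);print(p)
x0,y0=p.round().astype(int)-[75,56];print(x0,y0)
cv2.imwrite('pics/m9.png',cv2.resize(im[y0:y0+112,x0:x0+150,::-1],(800,597),interpolation=cv2.INTER_CUBIC))
g=cv2.cvtColor(im,cv2.COLOR_RGB2GRAY)
m=(g<75).astype(np.uint8);k,l,st,c=cv2.connectedComponentsWithStats(m)
for i in range(1,k):
    if st[i,4]>60 and abs(c[i]-p).max()<90 and st[i,3]<100:
        b=cv2.minAreaRect(cv2.findNonZero((l==i).astype(np.uint8)));print(st[i],b)
        bx=np.array([onz(P,'wrist',*q,.026) for q in cv2.boxPoints(b)]);print(bx.mean(0),[round(np.linalg.norm(bx[j]-bx[j-1]),4) for j in range(4)],bx[1]-bx[0],bx[2]-bx[1])
E
```

```text
time: 19.95
eef_pos: [0.4347, -0.1674, 0.3611]
tool_rot: [-0.143, 3.138, -0.001]
wrist_force: [0.6, 0.5, 0.4]
width: 0.024
finger_force: 0.0
[258.5787 188.5584]
184 133
[215 151  16  57 251] ((222.59683227539062, 178.91513061523438), (6.28331995010376, 56.858890533447266), 11.888657569885254)
[ 0.4877 -0.2244  0.026 ] [np.float64(0.0105), np.float64(0.0956), np.float64(0.01), np.float64(0.0955)] [-0.0946  0.0139  0.    ] [0.0013 0.0099 0.    ]
[180 155   8  60 259] ((183.186767578125, 184.4883270263672), (59.009857177734375, 5.177398204803467), 86.42366790771484)
[ 0.503  -0.2897  0.026 ] [np.float64(0.1014), np.float64(0.0088), np.float64(0.101), np.float64(0.0093)] [-0.0011  0.0087  0.    ] [0.1006 0.0087 0.    ]
[295 169  10  26  63] ((297.9433898925781, 181.19810485839844), (5.494422435760498, 25.136981964111328), 15.945395469665527)
[ 0.4793 -0.1024  0.026 ] [np.float64(0.0092), np.float64(0.0416), np.float64(0.009), np.float64(0.0417)] [-0.0411  0.0063  0.    ] [0.0016 0.0088 0.    ]
[284 200  12  24  87] ((289.389892578125, 210.86697387695312), (5.651175022125244, 24.041439056396484), 16.699243545532227)
[ 0.5314 -0.1102  0.026 ] [np.float64(0.0098), np.float64(0.0421), np.float64(0.0095), np.float64(0.0422)] [-0.0415  0.0066  0.    ] [0.002  0.0093 0.    ]
```

View pics/m9.png

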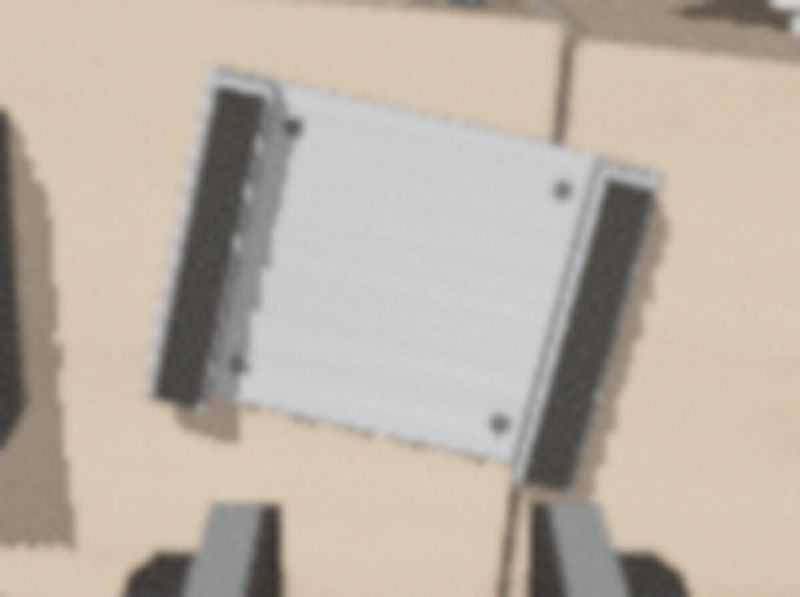

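The picture shows the stand with both dark rail-top strips clearly visible. I'll use their corners.

```bash
python3 - <<'E'
from h import *
P=viewer.camera_params('wrist')
f=lambda x,y,z=.026:onz(P,'wrist',184+(x+.5)*150/800-.5,133+(y+.5)*112/597-.5,z)
A=np.array([f(*q) for q in[(215,88),(268,95),(205,405),(155,398)]]);B=np.array([f(*q) for q in[(606,180),(655,187),(575,488),(525,482)]])
print(A.mean(0),B.mean(0),(A.mean(0)+B.mean(0))/2,np.linalg.norm(A.mean(0)-B.mean(0)))
q=B.mean(0)-A.mean(0);print('yaw y',np.rad2deg(np.arctan2(-q[0],q[1])))
for S in(A,B):
    for i,j in((0,3),(1,2)):
        q=S[j]-S[i];print(np.linalg.norm(q),np.rad2deg(np.arctan2(q[1],q[0])))
plan([.512,-.3828,.2],95.2)
E
```

```text
[ 0.4873 -0.2246  0.026 ] [ 0.5047 -0.1065  0.026 ] [ 0.496  -0.1656  0.026 ] 0.11939238515487012
yaw y -8.365237776862825
0.09955595303215864 -7.6012756218045405
0.09953592837463855 -7.608657804357419
0.09981128341660102 -7.757996337113108
0.09972631890167001 -7.163629831626403
t 20.0 pos [ 0.4348 -0.1684  0.3609] w 0.024 turn [-0.0329  0.0201 -0.0437] shift(after turn) [-1.437  -5.5141  4.023 ] shift(now) [-1.4398 -5.5107  4.0267] norm 6.975297544159815
```

```bash
python3 -m creep '[{"linear":[-0.2,-0.5,0],"delta_rot":[0,0,0],"jaw":24},{"linear":[-0.2,-0.9,0],"delta_rot":[0,0,0],"jaw":24},{"linear":[-0.2,-0.9,0],"delta_rot":[0,0,0],"jaw":24},{"linear":[-0.2,-0.9,0],"delta_rot":[0,0,0],"jaw":24},{"linear":[-0.24,-0.9,0],"delta_rot":[0,0,0],"jaw":24},{"linear":[-0.2,-0.8,0.3],"delta_rot":[0,0,0],"jaw":24},{"linear":[-0.2,-0.61,0.5],"delta_rot":[0,0,0],"jaw":24},{"linear":[0,0,0.8],"delta_rot":[0,0,0],"jaw":24},{"linear":[0,0,0.9],"delta_rot":[0,0,0],"jaw":24},{"linear":[0,0,0.9],"delta_rot":[0,0,0],"jaw":24}]' 40
python3 -m creep '[{"linear":[0,0,0.9],"delta_rot":[0,0,0],"jaw":24},{"linear":[0,0,0.7],"delta_rot":[0,0,0],"jaw":24},{"linear":[0,0,0.4],"delta_rot":[0,0,0],"jaw":24},{"linear":[0,0,0],"delta_rot":[0,0,0],"jaw":24},{"linear":[0,0,0],"delta_rot":[0,0,0],"jaw":24},{"linear":[0,0,0],"delta_rot":[0,0,0],"jaw":24}]'
python3 - <<'E'
from h import *
plan([.512,-.3828,.0875],95.2)
E
```

```text
time: 20.83
eef_pos: [0.511, -0.3854, 0.2227]
tool_rot: [0.135, -3.138, 0.0]
wrist_force: [0.8, -0.8, -1.2]
width: 0.0241
finger_force: 0.0
time: 21.33
eef_pos: [0.5121, -0.3848, 0.1464]
tool_rot: [-0.137, 3.137, -0.002]
wrist_force: [0.7, -0.1, 0.5]
width: 0.0237
finger_force: 0.0
t 21.33 pos [ 0.5121 -0.3848  0.1464] w 0.0237 turn [-0.0858  0.0724 -0.2001] shift(after turn) [-0.0032  0.0494  1.4731] shift(now) [-0.0011  0.0516  1.473 ] norm 1.4739404515783023
```

```bash
python3 -m creep '[{"linear":[0,0.05,0.2],"delta_rot":[0,0,-0.15],"jaw":24},{"linear":[0,0,0.4],"delta_rot":[0,0,0],"jaw":24},{"linear":[0,0,0.4],"delta_rot":[0,0,0],"jaw":24},{"linear":[0,0,0.3],"delta_rot":[0,0,0],"jaw":24},{"linear":[0,0,0.15],"delta_rot":[0,0,0],"jaw":24},{"linear":[0,0,0],"delta_rot":[0,0,0],"jaw":24},{"linear":[0,0,0],"delta_rot":[0,0,0],"jaw":24}]'
python3 - <<'E'
from h import *
plan([.512,-.3828,.0875],95.2)
E
```

```text
time: 21.92
eef_pos: [0.5117, -0.3817, 0.0873]
tool_rot: [-0.142, 3.138, -0.0]
wrist_force: [0.3, -0.9, 1.1]
width: 0.0239
finger_force: 0.0
t 21.92 pos [ 0.5117 -0.3817  0.0873] w 0.0239 turn [-0.0152  0.0107 -0.0018] shift(after turn) [-0.0053 -0.0278 -0.0047] shift(now) [-0.0053 -0.0278 -0.0047] norm 0.028715999374446025
```

```bash
python3 -m creep '[{"linear":[0,-0.02,0],"delta_rot":[0,0,0],"jaw":17},{"linear":[0,0,0],"delta_rot":[0,0,0],"jaw":15},{"linear":[0,0,0],"delta_rot":[0,0,0],"jaw":10},{"linear":[0,0,0],"delta_rot":[0,0,0],"jaw":10}]' 30
python3 -m creep '[{"linear":[0,0,0],"delta_rot":[0,0,0],"jaw":10},{"linear":[0,0,0],"delta_rot":[0,0,0],"jaw":10}]'
```

```text
time: 22.25
eef_pos: [0.5122, -0.3827, 0.0881]
tool_rot: [-0.142, 3.137, -0.002]
wrist_force: [0.1, 1.6, 5.1]
width: 0.0129
finger_force: 33.1
time: 22.42
eef_pos: [0.5122, -0.3827, 0.088]
tool_rot: [-0.142, 3.137, -0.002]
wrist_force: [0.1, 3.1, 5.7]
width: 0.0134
finger_force: 33.3
```

```bash
python3 -m creep '[{"linear":[0,0.015,-0.03],"delta_rot":[0,0,0],"jaw":10},{"linear":[0,0,-0.03],"delta_rot":[0,0,0],"jaw":10},{"linear":[0,0,0],"delta_rot":[0,0,0],"jaw":10}]'
python3 -m creep '[{"linear":[0,0,0],"delta_rot":[0,0,0],"jaw":10},{"linear":[0,0,0],"delta_rot":[0,0,0],"jaw":10},{"linear":[0,0,0],"delta_rot":[0,0,0],"jaw":10}]' 110
python3 - <<'E'
from h import *
s=r.state();print(s['eef_pos'],s['tool_rot'],s['wrist_force'],s['moment'])
E
```

```text
time: 22.67
eef_pos: [0.5117, -0.3819, 0.089]
tool_rot: [-0.142, 3.138, -0.001]
wrist_force: [3.2, -1.8, -4.1]
width: 0.0133
finger_force: 32.0
time: 22.92
eef_pos: [0.5116, -0.3818, 0.0891]
tool_rot: [-0.142, 3.138, -0.0]
wrist_force: [3.8, -2.5, -4.3]
width: 0.012
finger_force: 98.3
[ 0.5116 -0.3818  0.0891] [-0.1422  3.1382 -0.0001] [ 3.8499 -2.546  -4.2519] [-0.4054 -0.7964  0.0475]
```

```bash
python3 -m creep '[{"linear":[-0.015,-0.01,-0.03],"delta_rot":[0,0,0],"jaw":10},{"linear":[0,0,-0.05],"delta_rot":[0,0,0],"jaw":10},{"linear":[0,0,0],"delta_rot":[0,0,0],"jaw":10},{"linear":[0,0,0],"delta_rot":[0,0,0],"jaw":10}]'
python3 - <<'E'
from h import *
s=r.state();print(s['eef_pos'],s['tool_rot'],s['wrist_force'],s['moment'])
E
```

```text
time: 23.25
eef_pos: [0.5118, -0.3819, 0.0923]
tool_rot: [0.142, -3.138, -0.001]
wrist_force: [0.6, -0.2, -5.7]
width: 0.0123
finger_force: 98.4
[ 0.5118 -0.3819  0.0923] [ 0.1422 -3.1376 -0.0011] [ 0.6011 -0.1825 -5.6947] [-0.1429 -0.2912  0.0336]
```

```bash
python3 -m creep '[{"linear":[0,0,-0.1],"delta_rot":[0,0,0],"jaw":10},{"linear":[0,0,-0.1],"delta_rot":[0,0,0],"jaw":10},{"linear":[0,0,0],"delta_rot":[0,0,0],"jaw":10}]'
python3 -m creep '[{"linear":[0,0,-0.1],"delta_rot":[0,0,0],"jaw":10},{"linear":[0,0,-0.1],"delta_rot":[0,0,0],"jaw":10},{"linear":[0,0,0],"delta_rot":[0,0,0],"jaw":10}]'
```

```text
time: 23.5
eef_pos: [0.5123, -0.3824, 0.1019]
tool_rot: [-0.142, 3.138, -0.001]
wrist_force: [-1.4, 0.3, -2.4]
width: 0.0122
finger_force: 98.8
time: 23.75
eef_pos: [0.5127, -0.3825, 0.11]
tool_rot: [-0.142, 3.137, -0.002]
wrist_force: [-0.3, 0.5, -2.8]
width: 0.012
finger_force: 98.8
```

```bash
python3 -m creep '[{"linear":[0,0,-0.2],"delta_rot":[0,0,0],"jaw":10},{"linear":[0,0,-0.3],"delta_rot":[0,0,0],"jaw":10},{"linear":[0,0,-0.4],"delta_rot":[0,0,0],"jaw":10},{"linear":[0,0,-0.5],"delta_rot":[0,0,0],"jaw":10},{"linear":[0,0,-0.5],"delta_rot":[0,0,0],"jaw":10},{"linear":[0,0,-0.3],"delta_rot":[0,0,0],"jaw":10},{"linear":[0,0,-0.1],"delta_rot":[0,0,3],"jaw":10},{"linear":[0,0,0],"delta_rot":[0,0,5],"jaw":10},{"linear":[0,0,0],"delta_rot":[0,0,5.2],"jaw":10},{"linear":[0,0,0],"delta_rot":[0,0,0],"jaw":10}]'
python3 - <<'E'
from h import *
cap('side','side11');plan([.4962,-.1653,.2],82)
s=r.state();print(s['wrist_force'],s['moment'])
E
```

```text
time: 24.58
eef_pos: [0.5123, -0.3822, 0.2013]
tool_rot: [0.226, 3.133, -0.001]
wrist_force: [-0.4, -0.5, -3.8]
width: 0.0119
finger_force: 98.7
t 24.63 pos [ 0.5122 -0.3822  0.201 ] w 0.0127 turn [-0.0128  0.0225  0.0715] shift(after turn) [1.1512 5.3132 0.0258] shift(now) [1.1446 5.3146 0.0241] norm 5.43652035377412
[-0.4765  0.2307 -3.1865] [ 0.0079 -0.0047 -0.0208]
```

```bash
python3 -m creep '[{"linear":[0.08,0.35,0],"delta_rot":[0,0,0],"jaw":10},{"linear":[0.15,0.7,0],"delta_rot":[0,0,0],"jaw":10},{"linear":[0.18,0.85,0],"delta_rot":[0,0,0],"jaw":10},{"linear":[0.19,0.87,0],"delta_rot":[0,0,0],"jaw":10},{"linear":[0.19,0.87,0],"delta_rot":[0,0,0],"jaw":10},{"linear":[0.18,0.8,0],"delta_rot":[0,0,0],"jaw":10},{"linear":[0.12,0.55,0],"delta_rot":[0,0,0],"jaw":10},{"linear":[0.06,0.32,0],"delta_rot":[0,0,0],"jaw":10},{"linear":[0,0,0],"delta_rot":[0,0,0],"jaw":10},{"linear":[0,0,0],"delta_rot":[0,0,0],"jaw":10}]'
python3 - <<'E'
from h import *
plan([.4962,-.1653,.0655],82)
im,P=cap('wrist','wrist11');s=r.state();p=np.array(s['eef_pos']);C=R.from_rotvec(s['tool_rot']).as_matrix()
# check plate yaw/centre in hand + jig view
u=lambda x,y,z:proj(P,'wrist',p+C@[x,y,z])-[132,110]
print([u(x,y,.0275)*4 for x in(-.048,.048) for y in(-.088,.088)])
cv2.imwrite('pics/m10.png',cv2.resize(im[110:260,132:382,::-1],(800,480),interpolation=cv2.INTER_CUBIC))
E
```

```text
time: 25.47
eef_pos: [0.4964, -0.1653, 0.2009]
tool_rot: [0.214, 3.134, -0.001]
wrist_force: [-0.1, -0.9, -3.0]
width: 0.0123
finger_force: 98.8
t 25.47 pos [ 0.4964 -0.1653  0.2009] w 0.0123 turn [-0.0395  0.0387  0.173 ] shift(after turn) [ 0.0057 -0.0005  3.384 ] shift(now) [0.008  0.0019 3.384 ] norm 3.3839921723187887
[array([ -4.1228, 725.0026]), array([1024.9468,  725.7871]), array([-97.4155, 161.2831]), array([1119.3626,  162.4137])]
```

View pics/m10.png

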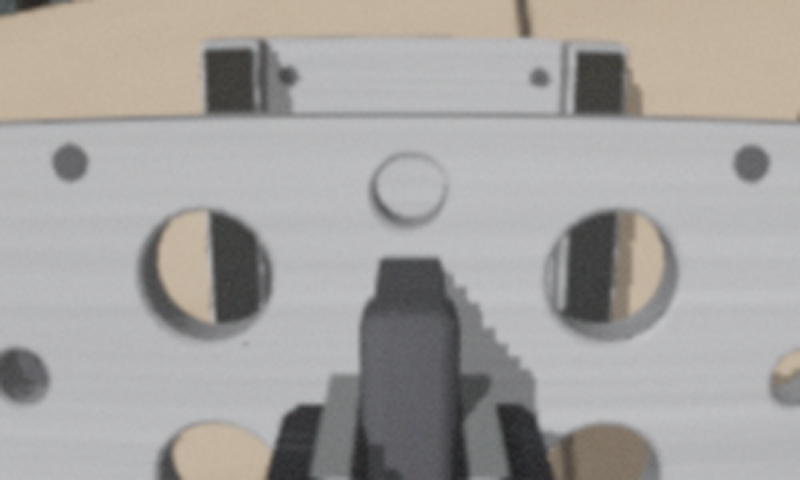

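The plate is level and square over the stand; hole and handle (u≈410) lie midway between the rail strips (u 230 and 598). A quick numeric check of plate centre against the TCP, then lower.

```bash
python3 - <<'E'
from h import *
P=viewer.camera_params('wrist');s=r.state();p=np.array(s['eef_pos']);C=R.from_rotvec(s['tool_rot']).as_matrix()
f=lambda x,y:(132+(x+.5)*250/800-.5,110+(y+.5)*150/480-.5)
def tool(q,dz):
    o,d=ray(P,'wrist',*q);o=C.T@(o-p);d=C.T@d;return o+d*(dz-o[2])/d[2]
for nm,q in(('hole',(409,188)),('edge',(409,116)),('dol L',(205,273)),('dol R',(612,273))): print(nm,tool(f(*q),.0275))
w=lambda q,z:onz(P,'wrist',*f(*q),z)
print('strip ends near',w((230,50),.026),w((598,52),.026))
E
```

```text
hole [ 0.0361 -0.0008  0.0275]
edge [ 0.0483 -0.0008  0.0275]
dol L [ 0.0212 -0.0363  0.0275]
dol R [0.0212 0.0345 0.0275]
strip ends near [ 0.4384 -0.217   0.026 ] [ 0.4553 -0.1001  0.026 ]
```

```bash
python3 -m creep '[{"linear":[-0.01,0.015,0.3],"delta_rot":[0,0,0.15],"jaw":10},{"linear":[0,0,0.5],"delta_rot":[0,0,0],"jaw":10},{"linear":[0,0,0.6],"delta_rot":[0,0,0],"jaw":10},{"linear":[0,0,0.6],"delta_rot":[0,0,0],"jaw":10},{"linear":[0,0,0.5],"delta_rot":[0,0,0],"jaw":10},{"linear":[0,0,0.4],"delta_rot":[0,0,0],"jaw":10},{"linear":[0,0,0.2],"delta_rot":[0,0,0],"jaw":10},{"linear":[0,0,0.1],"delta_rot":[0,0,0],"jaw":10},{"linear":[0,0,0],"delta_rot":[0,0,0],"jaw":10},{"linear":[0,0,0],"delta_rot":[0,0,0],"jaw":10}]'
python3 -m creep '[{"linear":[0,0,0.06],"delta_rot":[0,0,0],"jaw":10},{"linear":[0,0,0.04],"delta_rot":[0,0,0],"jaw":10},{"linear":[0,0,0],"delta_rot":[0,0,0],"jaw":10},{"linear":[0,0,0],"delta_rot":[0,0,0],"jaw":10}]'
```

```text
time: 26.35
eef_pos: [0.4971, -0.1655, 0.0731]
tool_rot: [0.224, 3.133, -0.001]
wrist_force: [0.5, 0.3, -2.9]
width: 0.0121
finger_force: 98.7
time: 26.68
eef_pos: [0.4969, -0.1649, 0.0689]
tool_rot: [0.223, 3.133, -0.0]
wrist_force: [-0.3, -0.9, -4.2]
width: 0.0119
finger_force: 98.7
```

```bash
python3 -m creep '[{"linear":[0,0,0.03],"delta_rot":[0,0,0],"jaw":10},{"linear":[0,0,0.02],"delta_rot":[0,0,0],"jaw":10},{"linear":[0,0,0],"delta_rot":[0,0,0],"jaw":10},{"linear":[0,0,0],"delta_rot":[0,0,0],"jaw":10}]'
python3 -m creep '[{"linear":[0,0,0.02],"delta_rot":[0,0,0],"jaw":10},{"linear":[0,0,0],"delta_rot":[0,0,0],"jaw":10},{"linear":[0,0,0],"delta_rot":[0,0,0],"jaw":10}]'
```

```text
time: 27.02
eef_pos: [0.4975, -0.165, 0.0674]
tool_rot: [0.223, 3.132, -0.001]
wrist_force: [1.3, 1.8, 3.6]
width: 0.0123
finger_force: 99.8
time: 27.27
eef_pos: [0.4978, -0.1651, 0.067]
tool_rot: [0.223, 3.131, -0.001]
wrist_force: [1.0, 1.1, 8.2]
width: 0.0123
finger_force: 100.5
```

```bash
python3 -m creep '[{"linear":[0,0,-0.03],"delta_rot":[0,0,0],"jaw":10},{"linear":[0,0,0],"delta_rot":[0,0,0],"jaw":13},{"linear":[0,0,0],"delta_rot":[0,0,0],"jaw":16},{"linear":[0,0,0],"delta_rot":[0,0,0],"jaw":22},{"linear":[0,0,0],"delta_rot":[0,0,0],"jaw":26},{"linear":[0,0,0],"delta_rot":[0,0,0],"jaw":26},{"linear":[0,0,0],"delta_rot":[0,0,0],"jaw":26}]' 30
python3 -m creep '[{"linear":[0,0,-0.2],"delta_rot":[0,0,0],"jaw":26},{"linear":[0,0,-0.4],"delta_rot":[0,0,0],"jaw":26},{"linear":[0,0,-0.6],"delta_rot":[0,0,0],"jaw":26},{"linear":[0,0,-0.9],"delta_rot":[0,0,0],"jaw":26},{"linear":[0.5,0,-0.8],"delta_rot":[0,0,0],"jaw":26},{"linear":[0.5,0,-0.8],"delta_rot":[0,0,0],"jaw":26},{"linear":[0.5,0,-0.8],"delta_rot":[0,0,0],"jaw":26},{"linear":[0.3,0,-0.8],"delta_rot":[0,0,0],"jaw":26},{"linear":[0,0,-0.5],"delta_rot":[0,0,0],"jaw":26},{"linear":[0,0,0],"delta_rot":[0,0,0],"jaw":26}]'
python3 -m creep '[{"linear":[0,0,0],"delta_rot":[0,0,0],"jaw":26},{"linear":[0,0,0],"delta_rot":[0,0,0],"jaw":26}]'
python3 - <<'E'
from h import *
im,P=cap('wrist','wrist12');im2,_=cap('side','side12');im3,_=cap('top','top12')
p=proj(P,'wrist',[.4962,-.1653,.038]);print(p,r.state()['eef_pos'])
A=cv2.resize(im[100:290,160:410,::-1],(480,365),interpolation=cv2.INTER_CUBIC)
B=cv2.resize(im2[150:384,215:345,::-1],(320,576),interpolation=cv2.INTER_CUBIC)
Cc=cv2.resize(im3[165:240,140:430,::-1],(480,124),interpolation=cv2.INTER_CUBIC)
L=np.vstack([A,Cc,np.zeros((576-489,480,3),np.uint8)])
cv2.imwrite('pics/m11.png',np.hstack([L,B]))
E
```

```text
time: 27.85
eef_pos: [0.4964, -0.1648, 0.0666]
tool_rot: [-0.224, -3.133, -0.0]
wrist_force: [-1.0, -0.1, 0.5]
width: 0.0262
finger_force: 0.0
time: 28.68
eef_pos: [0.4268, -0.1555, 0.3057]
tool_rot: [0.223, 3.124, -0.006]
wrist_force: [0.7, 0.2, 0.4]
width: 0.0261
finger_force: 0.0
time: 28.85
eef_pos: [0.4252, -0.1545, 0.2985]
tool_rot: [-0.223, -3.133, -0.0]
wrist_force: [-0.5, -0.1, -0.7]
width: 0.0257
finger_force: 0.0
[259.7819 209.6782] [ 0.4249 -0.1543  0.2973]
```

View pics/m11.png

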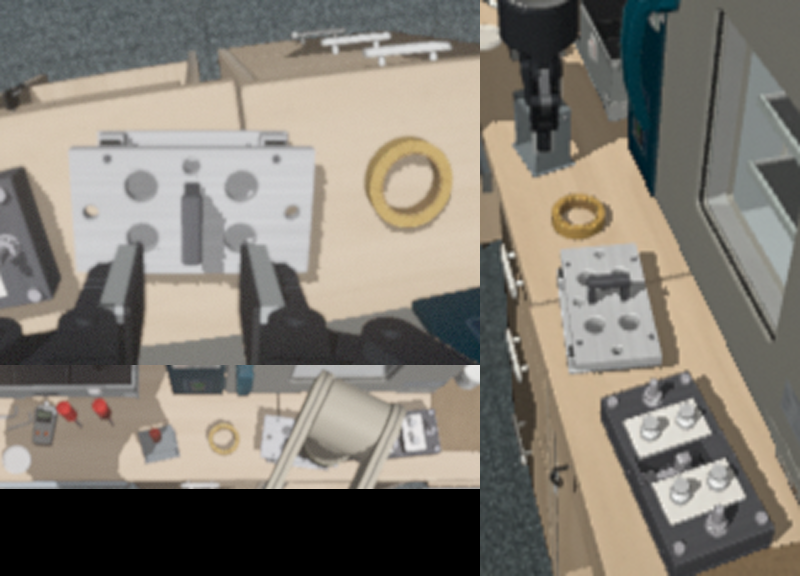

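Plate lies flat, handle up, on the stand; all four dollies stand on the jig; the driver hangs in its rack. One numeric check of centring and yaw.

```bash
python3 - <<'E'
from h import *
P=viewer.camera_params('wrist')
f=lambda x,y,z:onz(P,'wrist',160+(x+.5)/1.92-.5,100+(y+.5)*190/365-.5,z)
yaw=lambda q:np.rad2deg(np.arctan2(-q[0],q[1]))
c=np.array([f(*q,.038) for q in[(70,148),(313,148),(305,275),(78,274)]]);print(c.mean(0),yaw(c[1]-c[0]),yaw(c[2]-c[3]),np.linalg.norm(c[1]-c[0]),np.linalg.norm(c[2]-c[1]))
sc=np.array([f(*q,.038) for q in[(107,159),(277,159)]]);print('screws',yaw(sc[1]-sc[0]))
print('hole',f(191,165,.038),'expect',np.array([.4962,-.1653])-.035*np.array([.990,-.139]))
s=r.state();print(s['time'],s['wrist_force'])
E
```

```text
[ 0.4971 -0.1654  0.038 ] -8.194261307260469 -8.483168424161299 0.17229084683009702 0.0994424949337667
screws -8.193887313665842
hole [ 0.4605 -0.1605  0.038 ] expect [ 0.4615 -0.1604]
29.0 [ 0.1422  0.1978 -0.7344]
```

Centred within ~1 mm and square within ~0.5°. Handing in.

```bash
python3 -c "
from bench import r
print(r.close_job())"
```

```text
the job is handed in; nothing more can be done
None
```

The job is handed in at about 29 s: the catch was tripped, the screwdriver is back in its rack, all four dollies are still standing, and the plate lies flat on the stand, handle up, measured about 1 mm off centre and within 0.5° of square.

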